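Bench test of plug-in synthesizer modules

TASK

Pick every magenta-handled module out of the mixed crate and lay each flat in a bay of its own in the test dock, then turn the dock's sprung start knob clockwise to its stop, hold it there for a second and let it spring back. After that move all the magenta modules to the green tray, each lying flat on its base on the tray floor and let go. The modules with other handles stay in the crate, flat on its floor, and the other things on the bench are left where they are.

Things in the scene. Friction and masses are not known exactly. Their poses are not given: they have to be found in the camera images.
- mag1_center (a point): Module with magenta handle: 90 (x) x 36 (y) x 66 mm high, 0.13-0.25 kg; point at its centre, 33 mm above the underside, z up. Box 28 mm high, low knobs at its ends up to 35. Handle bar to grip: along x over the middle, 60 mm long, 10 mm thick in y, 50 to 66 mm above the underside, on posts at x = +-25. To be tested; starts in the crate; may be absent.
- mag2_center (a point): Module with magenta handle: 90 (x) x 36 (y) x 66 mm high, 0.13-0.25 kg; point at its centre, 33 mm above the underside, z up. Box 28 mm high, low knobs at its ends up to 35. Handle bar to grip: along x over the middle, 60 mm long, 10 mm thick in y, 50 to 66 mm above the underside, on posts at x = +-25. To be tested; starts in the crate; may be absent.
- mag3_center (a point): Module with magenta handle: 90 (x) x 36 (y) x 66 mm high, 0.13-0.25 kg; point at its centre, 33 mm above the underside, z up. Box 28 mm high, low knobs at its ends up to 35. Handle bar to grip: along x over the middle, 60 mm long, 10 mm thick in y, 50 to 66 mm above the underside, on posts at x = +-25. To be tested; starts in the crate; may be absent.
- mag4_center (a point): Module with magenta handle: 90 (x) x 36 (y) x 66 mm high, 0.13-0.25 kg; point at its centre, 33 mm above the underside, z up. Box 28 mm high, low knobs at its ends up to 35. Handle bar to grip: along x over the middle, 60 mm long, 10 mm thick in y, 50 to 66 mm above the underside, on posts at x = +-25. To be tested; starts in the crate; may be absent.
- teal1_center (a point): Module with teal handle: 90 (x) x 36 (y) x 66 mm high, 0.13-0.25 kg; point at its centre, 33 mm above the underside, z up. Box 28 mm high, low knobs at its ends up to 35. Handle bar to grip: along x over the middle, 60 mm long, 10 mm thick in y, 50 to 66 mm above the underside, on posts at x = +-25. Not to be tested: stays in the crate.
- teal2_center (a point): Module with teal handle: 90 (x) x 36 (y) x 66 mm high, 0.13-0.25 kg; point at its centre, 33 mm above the underside, z up. Box 28 mm high, low knobs at its ends up to 35. Handle bar to grip: along x over the middle, 60 mm long, 10 mm thick in y, 50 to 66 mm above the underside, on posts at x = +-25. Not to be tested: stays in the crate.
- cream1_center (a point): Module with cream-white handle: 90 (x) x 36 (y) x 66 mm high, 0.13-0.25 kg; point at its centre, 33 mm above the underside, z up. Box 28 mm high, low knobs at its ends up to 35. Handle bar to grip: along x over the middle, 60 mm long, 10 mm thick in y, 50 to 66 mm above the underside, on posts at x = +-25. Not to be tested: stays in the crate.
- cream2_center (a point): Module with cream-white handle: 90 (x) x 36 (y) x 66 mm high, 0.13-0.25 kg; point at its centre, 33 mm above the underside, z up. Box 28 mm high, low knobs at its ends up to 35. Handle bar to grip: along x over the middle, 60 mm long, 10 mm thick in y, 50 to 66 mm above the underside, on posts at x = +-25. Not to be tested: stays in the crate.
- crate: Grey open crate, fixed, 235 (x) x 240 (y) x 35 mm high, walls and floor 5 mm. Origin: centre of its underside. Holds seven or eight modules, magenta, teal and cream ones mixed, in two rows along x, lying roughly along the crate's x (up to about 10 degrees askew), a centimetre or two between neighbours.
- tray: Green open tray for tested modules, fixed, 235 (x) x 215 (y) x 25 mm high, walls and floor 5 mm, empty at the start. Origin: centre of its underside.
- dock: Test dock, fixed dark block, four bays in a row, knob deck on the robot's side. Origin: on the table under the middle of the bays. Bay centres x = 0, y = -78, -26, 26, 78 mm; bay floor (brass strip) 30 mm above the table; a bay is 106 mm long (x -54 to 52) and 48 mm wide (y), between ridges 12 mm high (tops 42 mm above the table). Deck x -150 to -62, 42 mm high.
- knob_grip (a point): Grip point of the black start knob, on its axis, 72 mm above the table (dock frame x -108, y 0 mm). Grip: upright bar with a white mark, 50 mm long (point x), 14 mm thick (point y), 48 to 80 mm above the table, on a 48 mm disc. The point turns with the knob; at rest its x is the dock's x.
- knob (a joint): Angle of the start knob in rad: 0 at rest, grows clockwise seen from above, stop at 1.2. A spring of 0.12 N m per rad turns it back to 0 when it is let go.
- mug: Blue mug, 80 mm across, 90 mm high, bystander. Origin: centre of its underside.
- driver: Screwdriver lying on the bench, about 200 mm long, bystander. Origin: on its underside near its middle.
- jar: Amber glass jar with a steel cap, 60 mm across, 80 mm high, bystander. Origin: centre of its underside.
- spool: Orange plastic disc spool, 60 mm across, 40 mm high, bystander. Origin: centre of its underside.
- case: Small black case, 110 x 70 x 35 mm, bystander. Origin: centre of its underside.
Mind the look-alikes: they are no part of the job. Leave any blue or yellow look-alike of the part that bears teal1_center alone.

How it is judged:
By the outcome, as a careful person would: the job done as asked, in the order asked, and still so for the second after the job is handed in, with the robot touching nothing.
Of mag1, mag2, mag3, mag4 only 3 to 4 are there at a start; the rules pass over those that are not, and their reading is None.
At some moment in a run one of mag1, mag2, mag3, mag4 may be knocked a few centimetres aside while the robot is not near it.
It also fails if it takes over 210 s, if anything falls off the work surface, if the arm or the gripper's body presses on something with over 40 N, if the wrist force passes 120 N, or if a joint passes its speed limit or range.

ROBOT

A 6-joint arm with a two-finger parallel gripper is mounted at the origin on the work surface. World frame = base frame: x ahead of the robot, y to its left, z up, the work surface at z = 0. Lengths are in m, angles in rad, forces in N, time in s.
With the tool pointing down it reaches from about 0.25 to 0.725 m from the base axis. Payload 4 kg.
Tool frame: the origin (TCP) lies between the finger pads; the fingertips stand 11 mm ahead of it and the grasp point (between the pads) lies 8 mm behind it (tcp_to_tips is the z of the fingertips in the tool frame, in m); z points along the fingers, y is the direction in which the jaws open and shut (so a half turn about z gives the same grasp; the last joint's range is limited). The gripper opens to 85 mm and grips with 20 to 120 N. Pads are 22 mm wide; open, the fingers measure 114 mm over their backs; the gripper's body (76 mm by 85 mm) begins 54 mm behind the grasp point. The pads swing forward as they close: fully open they stand 13 mm farther back than shut.
Start: joints at [-1.296, 0.241, 0.005, 1.335, 0, 1.571], TCP at [0.136, -0.481, 0.242] pointing down, gripper open.
Joint ranges: [-2.72, 2.72], [-1.05, 1.87], [-1.09, 1.28], [-1.99, 2.15], [-1.42, 1.44], [-3.14, 3.14]. Speed limits (rad/s): [2.79, 2.79, 3.14, 3.14, 3.14, 3.14].

INTERFACE

Orientations are given as a unit quaternion [x, y, z, w].
In Python, from workcell import * gives the robot as it stands.
- The arm moves only by the tool move_arm, never from a script. Its argument "moves" is a list that holds one entry, the list of rows, each a list of 7 numbers: the shift along the world's x, y, z in units of 500 mm (1.0 is 500 mm), then the turn, a rotation vector about the world's x, y, z in units of 30 degrees (1.0 is 30 degrees), then the closure, from -1 (fully open) to 1 (shut), so that 0 is half open. A call has 1 to 8 rows; each row shifts and turns the pose as measured when the row begins; what a row does not reach is not made up. A row lasts 1/12 s, in which the tool goes at most 41.7 mm and 7.16 degrees, less where a joint would pass 70% of its speed; a pose out of reach is approached as far as the arm can. A call with a number of a shift or a turn outside -1 to 1 is refused whole. A call with a gripper value outside its range is refused whole. The fingers move at their own pace and stop on an object; the grip force is fixed at half the most. Time passes only in rows, so rows that do not move let the fingers close. It gives the time, the measured TCP pose, the force and the opening at its end, in the units of the state.
- get_obs(): the state, without advancing time (a new reading comes with each control period).
- camera(name): name is "side" or "top"; returns a dict with "pixels" (420x560x3 uint8, red, green, blue), "range_z" (420x560 float32, m along the optical axis (not along the pixel's ray), 0 where there is no reading), "fx", "fy", "cx", "cy" (pixels), "distortion" ([k1, k2, p1, p2, k3] as OpenCV has them; the pictures are not rectified), "extrinsics" (4x4, takes a point from camera to world coordinates). Camera axes: x right, y down, z forward; pixel columns grow to the right and rows downward; lengths in m; the calibration is good to about 2 mm. A picture is of the moment at which its call begins.
- job_done(): hands the job in, once; it reports no verdict.
The state is a dict: "clock": time; "joint_pos": joint angles; "joint_vel": joint speeds; "tau": joint torques, N m; "eef_pos": TCP position; "tool_rot": TCP orientation; "ft_force": force on the tool from outside, world axes, zero at the start; "ft_torque": the same for the moment, N m; "grip_width": finger opening in m.
Only numpy, scipy, OpenCV 4.12 (cv2) and the standard library are available. Lean on these libraries where they do the work, as an engineer would, in place of code of your own. Each camera call takes 0.05 s, during which the arm holds its last target.

## Working session

There is one attempt and no reset: what is moved stays moved. The work goes in short steps, Python scripts to look and compute and a tool call to move; the robot and the scene stay as the last step left them, time stands still between calls to the robot, and variables do not carry over. Pictures are saved under pics/ and viewed, and the job is handed in when it is done.

Besides the shell and the picture viewer there is one more tool, called after "Request:" as a command line: name --argument value ..., lists and objects as JSON in quotes. move_arm: Moves the arm, as the interface text tells. Shifts and turns lie within -1 to 1; 1 stands for 500 mm of shift or 30 degrees of turn. Its arguments: {"type":"object","properties":{"moves":{"type":"array","items":{"type":"array","items":{"type":"array","items":{"type":"number"}}}}},"required":["moves"]}

```bash
ls; mkdir -p pics; python3 - <<'E'
from workcell import *
import cv2
o=get_obs(); print({k:(v if not hasattr(v,'round') else v) for k,v in o.items()})
for n in ("top","side"):
    c=camera(n); cv2.imwrite(f"pics/{n}0.png",c["pixels"][:,:,::-1])
    print(n,c["fx"],c["fy"],c["cx"],c["cy"],c["distortion"]); print(c["extrinsics"])
E
```

```text
pics
{'clock': 0.0, 'joint_pos': array([-1.29600342e+00,  2.41449728e-01,  3.75803207e-03,  1.33521618e+00,
       -1.16026396e-05,  1.57083942e+00]), 'joint_vel': array([-0.00019951, -0.00012933, -0.00113186, -0.00057224, -0.0004721 ,
       -0.00077454]), 'tau': array([ 7.64341657e-04, -3.72315896e+01,  2.52409708e+01,  1.68558763e-02,
       -3.60742604e-05,  5.71373178e-06]), 'eef_pos': array([ 0.13550784, -0.48066452,  0.24140749]), 'tool_rot': array([ 9.90578345e-01,  1.36943157e-01, -1.50372622e-04, -1.04502529e-03]), 'ft_force': array([-0.80259034, -0.39620145,  0.4318281 ]), 'ft_torque': array([ 0.03303841, -0.00860651,  0.01056187]), 'grip_width': 0.08528296084076382}
top 412.2939833609777 412.2939833609777 278.12993397231315 206.997990512181 [0.00270241 0.         0.         0.         0.        ]
[[-0.0051265  -0.99768246  0.06784858  0.43364141]
 [-0.99990681  0.00425581 -0.01297119 -0.05600963]
 [ 0.01265238 -0.06790875 -0.99761131  1.19176712]
 [ 0.          0.          0.          1.        ]]
side 469.7172067534092 469.7172067534092 283.8583614748929 203.99346711121547 [0.0225013 0.        0.        0.        0.       ]
[[-0.9709407  -0.10746727  0.2138339   0.28118515]
 [-0.2385223   0.50745002 -0.82801062  0.91125637]
 [-0.01952598 -0.85495337 -0.51833722  0.6858875 ]
 [ 0.          0.          0.          1.        ]]
```

View pics/top0.png

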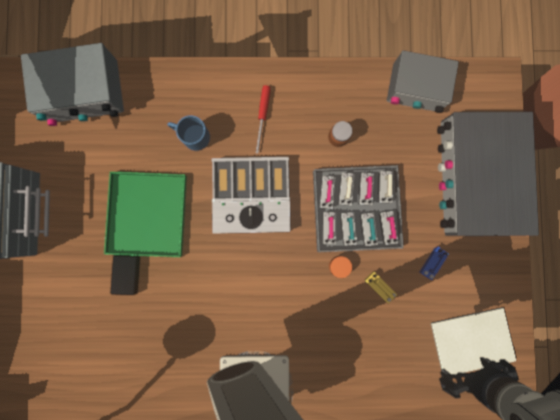

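View pics/side0.png

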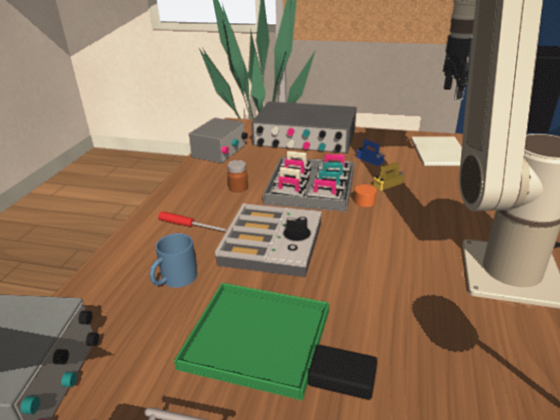

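```bash
cat > h.py <<'E'
from workcell import *
import cv2, numpy as np
def cast(c,uv,z):
    K=np.array([[c["fx"],0,c["cx"]],[0,c["fy"],c["cy"]],[0,0,1.]])
    uv=np.asarray(uv,float).reshape(-1,1,2)
    n=cv2.undistortPoints(uv,K,np.array(c["distortion"]))[:,0]
    E=np.array(c["extrinsics"]); d=np.c_[n,np.ones(len(n))]@E[:3,:3].T; o=E[:3,3]
    s=(z-o[2])/d[:,2]; return o+d*s[:,None]
def pts(c):
    h,w=c["range_z"].shape
    v,u=np.mgrid[:h,:w]; K=np.array([[c["fx"],0,c["cx"]],[0,c["fy"],c["cy"]],[0,0,1.]])
    n=cv2.undistortPoints(np.stack([u,v],-1).reshape(-1,1,2).astype(float),K,np.array(c["distortion"]))[:,0]
    E=np.array(c["extrinsics"]); r=c["range_z"].reshape(-1,1)
    P=(np.c_[n,np.ones(len(n))]*r)@E[:3,:3].T+E[:3,3]
    P[r[:,0]==0]=np.nan
    return P.reshape(h,w,3)
def masks(c):
    h=cv2.cvtColor(c["pixels"],cv2.COLOR_RGB2HSV); H,S,V=[h[...,i] for i in range(3)]
    return dict(mag=(H>155)&(H<176)&(S>130)&(V>80), teal=(H>75)&(H<98)&(S>90)&(V>50), green=(H>50)&(H<75)&(S>120))
def mags(c,zb=None,box=None):
    """blobs of magenta; top height zb above table for casting"""
    m=masks(c)["mag"].astype(np.uint8); P=pts(c)
    n,l,st,ce=cv2.connectedComponentsWithStats(m,connectivity=8)
    out=[]
    for i in range(1,n):
        if st[i,4]<25: continue
        vs,us=np.nonzero(l==i); Z=P[vs,us,2]; ok=np.isfinite(Z)
        zt=np.nanpercentile(Z,70) if ok.any() else np.nan
        out.append((ce[i],st[i,4],zt,us,vs))
    return out
E
python3 - <<'E'
from h import *
for n in ("top","side"):
    c=camera(n); np.save(f"/tmp/{n}.npy",c,allow_pickle=True)
    P=pts(c)
    for ce,a,zt,us,vs in mags(c):
        X=P[vs,us]; 
        print(n,ce.round(1),a,"zt %.4f"%zt, np.nanmedian(X,0).round(4))
c=np.load("/tmp/top.npy",allow_pickle=True).item()
im=c["pixels"][:,:,::-1]
a=cv2.resize(im[155:260,305:415],None,fx=7,fy=5.7,interpolation=cv2.INTER_CUBIC)
cv2.imwrite("pics/crate0.png",cv2.resize(im[155:260,305:415],None,fx=5.5,fy=5.5,interpolation=cv2.INTER_CUBIC))
cv2.imwrite("pics/dock0.png",cv2.resize(im[145:245,200:305],None,fx=5.5,fy=5.5,interpolation=cv2.INTER_CUBIC))
P=pts(c)
for (u,v) in [(250,217),(240,180),(221,225),(146,210),(359,207),(200,280),(231,180)]: print(u,v,P[v,u].round(4))
E
```

```text
top [394.5 100.1] 51 zt 0.0547 [ 0.8123 -0.4018  0.0522]
top [ 51.2 121.8] 51 zt 0.0364 [0.7564 0.5702 0.0356]
top [448.6 164. ] 47 zt 0.0768 [ 0.6257 -0.5389  0.076 ]
top [369.1 186.7] 83 zt 0.0703 [ 0.5652 -0.3204  0.0694]
top [328.8 190.7] 66 zt 0.0708 [ 0.5546 -0.21    0.0697]
top [441.9 185.8] 44 zt 0.0310 [ 0.5719 -0.5375  0.0282]
top [330.8 227.1] 70 zt 0.0705 [ 0.4547 -0.2142  0.0693]
top [392.2 227.4] 95 zt 0.0704 [ 0.4513 -0.3822  0.069 ]
side [290.3 131.5] 41 zt 0.0749 [ 0.6274 -0.5358  0.0706]
side [305.9 145.4] 45 zt 0.0300 [ 0.5723 -0.5345  0.0247]
side [224.7 149.4] 46 zt 0.0531 [ 0.8128 -0.3982  0.0496]
side [334.3 157.4] 129 zt 0.0701 [ 0.4532 -0.3796  0.0651]
side [295.  163.5] 135 zt 0.0693 [ 0.5592 -0.3163  0.0642]
side [288.8 181.8] 184 zt 0.0682 [ 0.5538 -0.2061  0.0615]
side [325.2 184.4] 199 zt 0.0693 [ 0.4515 -0.2099  0.0635]
250 217 [0.4826 0.0056 0.0794]
240 180 [0.5898 0.0365 0.0301]
221 225 [0.4624 0.0886 0.0393]
146 210 [0.5076 0.3091 0.0015]
359 207 [ 0.5134 -0.3054  0.005 ]
200 280 [0.3068 0.1525 0.001 ]
231 180 [0.5895 0.0617 0.0326]
```

View pics/crate0.png

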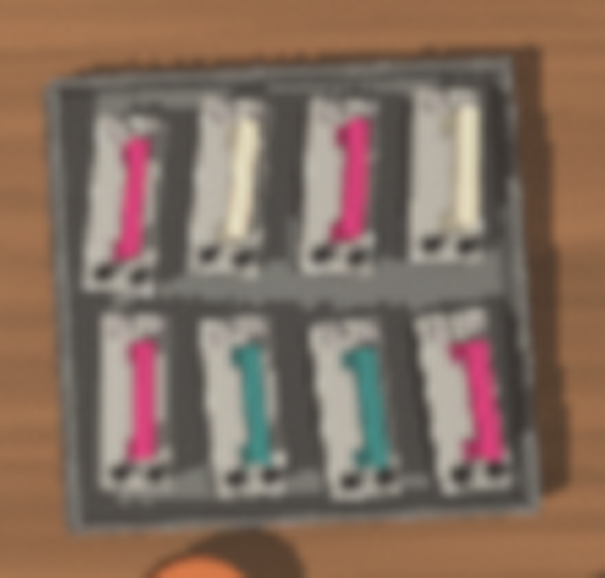

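View pics/dock0.png

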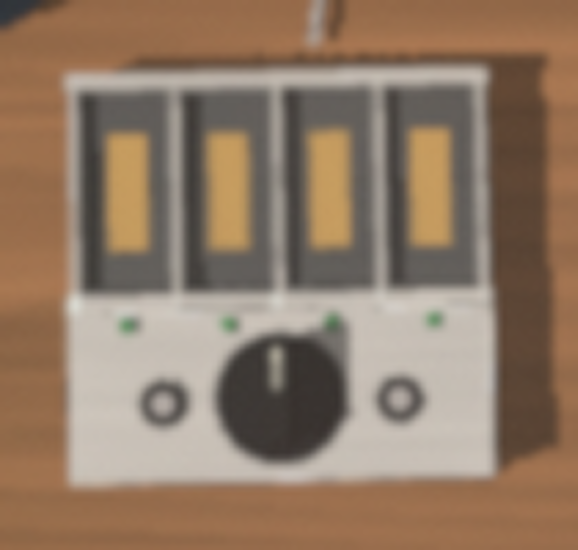

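```bash
cat >> h.py <<'E'
def handles(c,lo=0.063,hi=0.076,area=((0.3,0.75),(-0.47,-0.13))):
    P=pts(c); m=masks(c)["mag"]; res=[]
    n,l,st,ce=cv2.connectedComponentsWithStats(m.astype(np.uint8),connectivity=8)
    for i in range(1,n):
        if st[i,4]<20: continue
        X=P[l==i]; 
        X=X[np.isfinite(X).all(1)&(X[:,2]>lo)&(X[:,2]<hi)]
        if len(X)<12: continue
        mn=X.mean(0)
        if not(area[0][0]<mn[0]<area[0][1] and area[1][0]<mn[1]<area[1][1]): continue
        d=np.linalg.svd(X[:,:2]-mn[:2],full_matrices=False)[2][0]; d=d*np.sign(d[0])
        t=(X[:,:2]-mn[:2])@d; s=(X[:,:2]-mn[:2])@[-d[1],d[0]]
        cen=mn[:2]+d*(t.min()+t.max())/2+np.array([-d[1],d[0]])*(np.percentile(s,3)+np.percentile(s,97))/2
        res.append((cen,np.degrees(np.arctan2(d[1],d[0])),np.ptp(t),np.ptp(s),np.median(X[:,2]),len(X),ce[i]))
    return res
def show(n,**k):
    for r in handles(camera(n),**k): print(n,"c",r[0].round(4),"yaw %.1f len %.3f wid %.3f z %.4f n %d"%r[1:6],r[6].round(0))
E
python3 - <<'E'
from h import *
for n in("top","side"): show(n)
c=camera("top"); P=pts(c)
h=cv2.cvtColor(c["pixels"],cv2.COLOR_RGB2HSV)
br=((h[...,0]>12)&(h[...,0]<28)&(h[...,1]>110)&(h[...,2]>140)).astype(np.uint8)
br[:160]=0;br[:, :212]=0;br[205:]=0;br[:,290:]=0
n,l,st,ce=cv2.connectedComponentsWithStats(br)
B=[]
for i in range(1,n):
    if st[i,4]>40:
        vs,us=np.nonzero(l==i)
        w=cast(c,np.c_[us,vs],0.030); print("brass",st[i],w.mean(0).round(4),np.ptp(w,axis=0).round(4),np.nanmedian(P[l==i],0).round(4)); B.append(w.mean(0))
B=np.array(B);print(B.mean(0)); p=np.polyfit(B[:,1],B[:,0],1);print("dock yaw",np.degrees(-np.arctan(p[0])))
# dock block: points with z 0.036..0.05 in area
M=(P[...,2]>0.036)&(P[...,2]<0.048)&(P[...,1]>-0.12)&(P[...,1]<0.14)&(P[...,0]>0.4)&(P[...,0]<0.72)
X=P[M][:,:2].astype(np.float32); print("dock rect",cv2.minAreaRect(X))
# knob
M=(P[...,2]>0.07)&(P[...,2]<0.09)&(P[...,1]>-0.12)&(P[...,1]<0.14)&(P[...,0]>0.4)&(P[...,0]<0.6)
X=P[M][:,:2].astype(np.float32); print("knob",len(X),cv2.minAreaRect(X),P[M][:,2].mean())
# tray
g=masks(c)["green"]; 
for z0,z1 in((0.018,0.032),(0,0.012)):
    M=g&(P[...,2]>z0)&(P[...,2]<z1); X=P[M][:,:2].astype(np.float32); print("tray",cv2.minAreaRect(X),np.median(P[M][:,2]))
M=(P[...,2]>0.028)&(P[...,2]<0.042)&(P[...,1]>-0.48)&(P[...,1]<-0.14)&(P[...,0]>0.35)&(P[...,0]<0.7)
X=P[M]; print("crate",cv2.minAreaRect(X[:,:2].astype(np.float32)))
E
```

```text
top c [ 0.5639 -0.3216] yaw -4.7 len 0.056 wid 0.010 z 0.0695 n 76 [369. 187.]
top c [ 0.5562 -0.2104] yaw -5.9 len 0.056 wid 0.009 z 0.0701 n 60 [329. 191.]
top c [ 0.4548 -0.2143] yaw -1.1 len 0.054 wid 0.007 z 0.0705 n 62 [331. 227.]
top c [ 0.4526 -0.3828] yaw 7.3 len 0.059 wid 0.011 z 0.0691 n 81 [392. 227.]
side c [ 0.4535 -0.3801] yaw 2.2 len 0.056 wid 0.056 z 0.0705 n 78 [334. 157.]
side c [ 0.5642 -0.3172] yaw -3.3 len 0.058 wid 0.014 z 0.0685 n 77 [295. 164.]
side c [ 0.5547 -0.2062] yaw -4.3 len 0.056 wid 0.015 z 0.0695 n 87 [289. 182.]
side c [ 0.4549 -0.2114] yaw -0.1 len 0.059 wid 0.018 z 0.0701 n 101 [325. 184.]
brass [257 169   6  21 124] [ 0.5929 -0.0187  0.03  ] [0.0572 0.0143 0.    ] [ 0.5925 -0.02    0.03  ]
brass [275 169   7  20 138] [ 0.5935 -0.071   0.03  ] [0.0544 0.0173 0.    ] [ 0.5927 -0.0712  0.0295]
brass [220 170   7  20 138] [0.5914 0.0848 0.03  ] [0.0542 0.0172 0.    ] [0.5914 0.0848 0.0295]
brass [238 170   7  20 138] [0.5912 0.0337 0.03  ] [0.0543 0.017  0.    ] [0.5912 0.0337 0.0298]
[0.59225891 0.00719201 0.03      ]
dock yaw 0.8717528907406427
dock rect ((0.5816830992698669, 0.017519742250442505), (0.2775211036205292, 0.2382015436887741), 1.6070164442062378)
knob 108 ((0.48550933599472046, 0.004384782165288925), (0.013720495626330376, 0.048878442496061325), 89.94585418701172) 0.07816262562517257
tray ((0.5329847931861877, 0.20156483352184296), (0.000996689312160015, 0.10554485768079758), 87.59980773925781) 0.022741226249774815
tray ((0.5015755891799927, 0.30827027559280396), (0.2006266713142395, 0.217597097158432), 87.35944366455078) 0.0038874024727373335
crate ((0.5275996327400208, -0.29666072130203247), (0.3489258587360382, 0.2407987415790558), 2.2842180728912354)
```

Request:
move_arm --moves '[[[0.079,0.024,0,0,0,-0.035,0],[0.079,0.024,0,0,0,-0.035,0],[0.079,0.024,0,0,0,-0.035,0],[0.079,0.024,0,0,0,-0.035,0],[0.079,0.024,0,0,0,-0.035,0],[0.079,0.024,0,0,0,-0.035,0],[0.079,0.024,0,0,0,-0.035,0],[0.079,0.024,0,0,0,-0.035,0]]]'

```text
clock: 1.02
eef_pos: [0.4499, -0.385, 0.2425]
tool_rot: [0.999, 0.05, -0.001, 0.001]
ft_force: [0.8, -0.4, 0.1]
grip_width: 0.043
```

```bash
cat >> h.py <<'E'
def st():
    from scipy.spatial.transform import Rotation as R
    o=get_obs(); r=R.from_quat(o["tool_rot"]); m=r.as_matrix()
    yaw=np.degrees(np.arctan2(m[1,0],m[0,0])); yaw=(yaw+90)%180-90
    print("t %.2f"%o["clock"],"pos",np.round(o["eef_pos"],4),"yaw %.2f"%yaw,"toolz",m[:,2].round(4),"w %.4f"%o["grip_width"],"F",np.round(o["ft_force"],1),"j",np.round(o["joint_pos"],2))
    return np.array(o["eef_pos"]),yaw
def go(x,y,z,yaw):
    "shift still to go, in move units (500 mm, 30 deg)"
    p,w=st(); d=(np.array([x,y,z])-p)
    print("go",(d/0.5).round(4),"turn",round((yaw-w)/30,4),"rows",np.ceil(max(np.linalg.norm(d)/.0417,abs(yaw-w)/7.16)))
E
python3 - <<'E'
from h import *
go(0.4526,-0.3818,0.056,7.3)
c=camera("top"); cv2.imwrite("pics/t1.png",c["pixels"][:,:,::-1])
E
```

```text
t 1.02 pos [ 0.4499 -0.385   0.2425] yaw 5.73 toolz [-0.0026 -0.0027 -1.    ] w 0.0430 F [ 0.8 -0.4  0.1] j [-0.71  0.43  0.27  1.41 -0.    2.34]
go [ 0.0053  0.0064 -0.3731] turn 0.0524 rows 5.0
```

Request:
move_arm --moves '[[[0,0,0,0,0,0.236,0],[0,0,0,0,0,0.236,0],[0,0,0,0,0,0.236,0],[0,0,0,0,0,0.236,0],[0,0,0,0,0,0.236,0],[0,0,0,0,0,0.236,0],[0,0,0,0,0,0.236,0],[0,0,0,0,0,0.236,0]]]'

```text
clock: 1.73
eef_pos: [0.4626, -0.3779, 0.2378]
tool_rot: [0.851, 0.526, 0.0, -0.002]
ft_force: [-1.2, -0.7, -1.0]
grip_width: 0.0427
```

Request:
move_arm --moves '[[[0,0,0,0,0,0.236,0],[0,0,0,0,0,0.236,0],[0,0,0,0,0,0.236,0],[0,0,0,0,0,0.236,0],[0,0,0,0,0,0.236,0],[0,0,0,0,0,0.236,0],[0,0,0,0,0,0.236,0],[0,0,0,0,0,0.236,0]]]'

```text
clock: 2.4
eef_pos: [0.4603, -0.3785, 0.2363]
tool_rot: [0.495, 0.869, -0.001, -0.003]
ft_force: [0.4, -0.3, -0.1]
grip_width: 0.0429
```

Request:
move_arm --moves '[[[0,0,0,0,0,0.236,0],[0,0,0,0,0,0.236,0],[0,0,0,0,0,0.236,0],[0,0,0,0,0,0.236,0],[0,0,0,0,0,0.236,0],[0,0,0,0,0,0.236,0],[0,0,0,0,0,0.236,0],[0,0,0,0,0,0.236,0]]]'

```text
clock: 3.07
eef_pos: [0.4579, -0.3792, 0.2349]
tool_rot: [0.017, 1.0, -0.003, -0.004]
ft_force: [-0.2, 0.6, 0.1]
grip_width: 0.0428
```

```bash
python3 - <<'E'
from h import *
go(0.4526,-0.3818,0.056,7.3)
E
```

```text
t 3.07 pos [ 0.4579 -0.3792  0.2349] yaw -1.99 toolz [-0.0074 -0.0051 -1.    ] w 0.0428 F [-0.2  0.6  0.1] j [-0.69  0.44  0.26  1.4  -0.01 -0.65]
go [-0.0106 -0.0053 -0.3578] turn 0.3095 rows 5.0
```

Request:
move_arm --moves '[[[-0.005,-0.003,-0.06,0,0,0.1,0],[-0.005,-0.002,-0.06,0,0,0.1,0],[0,0,-0.06,0,0,0.1,0],[0,0,-0.04,0,0,0,0],[0,0,-0.02,0,0,0,0],[0,0,0,0,0,0,0]]]'

```text
clock: 3.57
eef_pos: [0.4518, -0.3829, 0.1125]
tool_rot: [-0.068, 0.998, -0.005, -0.001]
ft_force: [-0.3, -0.2, 0.8]
grip_width: 0.0423
```

```bash
python3 - <<'E'
from h import *
go(0.4526,-0.3818,0.056,7.3)
for n in("top","side"): show(n)
c=camera("side"); cv2.imwrite("pics/s2.png",cv2.resize(c["pixels"][90:220,220:400,::-1],None,fx=4,fy=4))
E
```

```text
t 3.57 pos [ 0.4518 -0.3829  0.1125] yaw 7.79 toolz [-6.0e-04 -9.2e-03 -1.0e+00] w 0.0423 F [-0.3 -0.2  0.8] j [-0.7   0.5   0.04  1.1  -0.01 -0.84]
go [ 0.0016  0.0021 -0.113 ] turn -0.0164 rows 2.0
top c [ 0.564  -0.3217] yaw -5.1 len 0.056 wid 0.010 z 0.0695 n 74 [369. 187.]
top c [ 0.5547 -0.2103] yaw -5.6 len 0.053 wid 0.008 z 0.0697 n 59 [329. 191.]
top c [ 0.4549 -0.2143] yaw -1.1 len 0.055 wid 0.007 z 0.0698 n 62 [331. 227.]
top c [ 0.4718 -0.3808] yaw 0.7 len 0.019 wid 0.009 z 0.0687 n 24 [391. 220.]
side c [ 0.4555 -0.3785] yaw 5.6 len 0.057 wid 0.061 z 0.0701 n 84 [335. 157.]
side c [ 0.5639 -0.3183] yaw -2.1 len 0.057 wid 0.019 z 0.0697 n 74 [295. 164.]
side c [ 0.5551 -0.2065] yaw -5.2 len 0.056 wid 0.016 z 0.0695 n 87 [289. 182.]
side c [ 0.4545 -0.2106] yaw 0.9 len 0.058 wid 0.015 z 0.0706 n 99 [325. 184.]
```

View pics/s2.png

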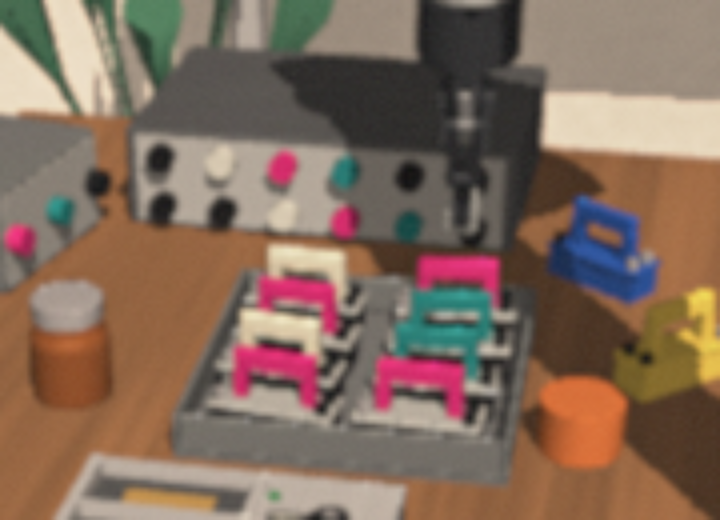

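Request:
move_arm --moves '[[[0.001,0.002,-0.05,0.018,0,-0.01,0],[0,0,-0.045,0,0,0,0],[0,0,-0.018,0,0,0,0],[0,0,0,0,0,0,0]]]'

```text
clock: 4.05
eef_pos: [0.4595, -0.3879, 0.0666]
tool_rot: [-0.065, 0.998, -0.008, 0.008]
ft_force: [-1.4, 1.5, -0.6]
grip_width: 0.0427
```

```bash
python3 - <<'E'
from h import *
go(0.4526,-0.3818,0.056,7.3)
E
```

```text
t 4.05 pos [ 0.4595 -0.3879  0.0666] yaw 7.49 toolz [ 0.0175 -0.0146 -0.9997] w 0.0427 F [-1.4  1.5 -0.6] j [-0.7   0.55 -0.01  0.99  0.   -0.83]
go [-0.0138  0.0121 -0.0213] turn -0.0062 rows 1.0
```

Request:
move_arm --moves '[[[0,0,0,0,0,0,0],[0,0,0,0,0,0,0]]]'

```text
clock: 4.22
eef_pos: [0.4606, -0.3887, 0.0689]
tool_rot: [-0.065, 0.998, -0.009, 0.009]
ft_force: [-0.0, -0.5, 0.6]
grip_width: 0.0426
```

```bash
python3 - <<'E'
from h import *
go(0.4526,-0.3818,0.056,7.3); print(get_obs()["joint_vel"].round(3))
E
```

```text
t 4.22 pos [ 0.4606 -0.3887  0.0689] yaw 7.49 toolz [ 0.0196 -0.0165 -0.9997] w 0.0426 F [-0.  -0.5  0.6] j [-0.7   0.55 -0.01  0.99  0.   -0.83]
go [-0.0159  0.0139 -0.0259] turn -0.0065 rows 1.0
[ 0.001 -0.017  0.024  0.014  0.    -0.001]
```

```bash
sed -i 's/^    return np.array(o\["eef_pos"\]),yaw/    print("untilt",round(-m[1,2]*57.3\/30,4),round(m[0,2]*57.3\/30,4))\n&/' h.py
```

Request:
move_arm --moves '[[[-0.015,0.013,-0.015,0.03,0.036,0,0],[0,0,-0.01,0,0,0,0]]]'

```text
clock: 4.38
eef_pos: [0.4545, -0.3835, 0.0598]
tool_rot: [-0.065, 0.998, -0.002, 0.002]
ft_force: [-1.0, -0.3, 0.4]
grip_width: 0.0426
```

```bash
python3 - <<'E'
from h import *
go(0.4526,-0.3818,0.056,7.3); print(get_obs()["joint_vel"].round(3))
E
```

```text
t 4.38 pos [ 0.4545 -0.3835  0.0598] yaw 7.49 toolz [ 0.0045 -0.004  -1.    ] w 0.0426 F [-1.  -0.3  0.4] j [-0.7   0.55 -0.02  0.99 -0.   -0.83]
untilt 0.0076 0.0085
go [-0.0039  0.0033 -0.0076] turn -0.0064 rows 1.0
[-0.     0.04  -0.025 -0.166 -0.001 -0.001]
```

Good; fine-correct and close.

Request:
move_arm --moves '[[[-0.004,0.003,-0.007,0.007,0.008,0,0],[0,0,0,0,0,0,1],[0,0,0,0,0,0,1],[0,0,0,0,0,0,1],[0,0,0,0,0,0,1],[0,0,0,0,0,0,1]]]'

```text
clock: 4.88
eef_pos: [0.4522, -0.3816, 0.0559]
tool_rot: [-0.065, 0.998, 0.0, -0.0]
ft_force: [-0.1, 0.4, -0.3]
grip_width: 0.0088
```

```bash
python3 - <<'E'
from h import *
go(0.4526,-0.3818,0.21,7.3); print(get_obs()["joint_vel"].round(3))
E
```

```text
t 4.88 pos [ 0.4522 -0.3816  0.0559] yaw 7.50 toolz [-4.e-04  2.e-04 -1.e+00] w 0.0088 F [-0.1  0.4 -0.3] j [-0.7   0.56 -0.03  0.99 -0.   -0.83]
untilt -0.0004 -0.0007
go [ 8.000e-04 -3.000e-04  3.082e-01] turn -0.0066 rows 4.0
[-0.001 -0.     0.     0.001 -0.     0.   ]
```

Request:
move_arm --moves '[[[0,0,0.03,0,0,0,1],[0,0,0.06,0,0,0,1],[0,0,0.07,0,0,0,1],[0,0,0.07,0,0,0,1],[0,0,0.06,0,0,0,1],[0.01,0.04,0,0,0,0,1],[0.02,0.07,0,0,0,-0.02,1],[0.02,0.07,0,0,0,-0.02,1]]]'

```text
clock: 5.55
eef_pos: [0.4726, -0.2932, 0.204]
tool_rot: [-0.049, 0.999, 0.001, -0.003]
ft_force: [1.0, 1.4, -2.1]
grip_width: 0.0087
```

```bash
python3 - <<'E'
from h import *
go(0.5911,0.0852,0.2,0.85)
c=camera("side"); cv2.imwrite("pics/s3.png",c["pixels"][:,:,::-1])
E
```

```text
t 5.55 pos [ 0.4726 -0.2932  0.204 ] yaw 5.58 toolz [-0.0051  0.0026 -1.    ] w 0.0087 F [ 1.   1.4 -2.1] j [-0.56  0.37  0.09  1.29 -0.   -0.65]
untilt -0.0049 -0.0098
go [ 0.237   0.7569 -0.0081] turn -0.1575 rows 10.0
```

View pics/s3.png

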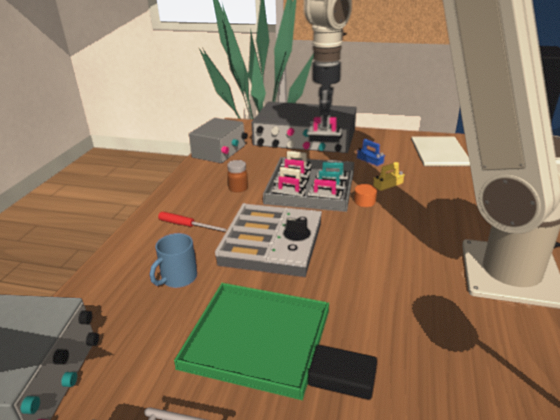

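The module is held level above the crate (around pixel 325,128). Continue to the dock.

Request:
move_arm --moves '[[[0.024,0.076,0,0,0,-0.016,1],[0.024,0.076,0,0,0,-0.016,1],[0.024,0.076,0,0,0,-0.016,1],[0.024,0.076,0,0,0,-0.016,1],[0.024,0.076,0,0,0,-0.016,1],[0.024,0.076,0,0,0,-0.016,1],[0.024,0.076,0,0,0,-0.016,1],[0.024,0.076,0,0,0,-0.016,1]]]'

```text
clock: 6.27
eef_pos: [0.5677, 0.0205, 0.2031]
tool_rot: [-0.012, 1.0, 0.003, -0.003]
ft_force: [0.1, 0.1, -1.7]
grip_width: 0.0088
```

Request:
move_arm --moves '[[[0.02,0.06,0,0,0,-0.015,1],[0.015,0.04,0,0,0,-0.015,1],[0,0,-0.03,0,0,0,1],[0,0,-0.03,0,0,0,1]]]'

```text
clock: 6.6
eef_pos: [0.5892, 0.0838, 0.1743]
tool_rot: [-0.011, 1.0, 0.005, 0.001]
ft_force: [-0.4, -1.5, -2.0]
grip_width: 0.009
```

```bash
python3 - <<'E'
from h import *
go(0.5911,0.0852,0.12,0.85)
E
```

```text
t 6.60 pos [0.5892 0.0838 0.1743] yaw 1.29 toolz [ 9.0e-04  9.3e-03 -1.0e+00] w 0.0090 F [-0.4 -1.5 -2. ] j [0.14 0.46 0.15 1.25 0.01 0.11]
untilt -0.0178 0.0018
go [ 0.0039  0.0027 -0.1086] turn -0.0145 rows 2.0
```

Request:
move_arm --moves '[[[0.004,0.003,-0.05,-0.018,0,-0.014,1],[0,0,-0.05,0,0,0,1],[0,0,-0.02,0,0,0,1],[0,0,0,0,0,0,1]]]'

```text
clock: 6.93
eef_pos: [0.5894, 0.0876, 0.1082]
tool_rot: [-0.01, 1.0, -0.001, -0.002]
ft_force: [-0.5, -0.4, -1.3]
grip_width: 0.009
```

```bash
python3 - <<'E'
from h import *
go(0.5911,0.0852,0.083,0.85)
c=camera("top"); cv2.imwrite("pics/t4.png",cv2.resize(c["pixels"][140:250,195:310,::-1],None,fx=5,fy=5))
E
```

```text
t 6.93 pos [0.5894 0.0876 0.1082] yaw 1.16 toolz [-0.0036 -0.0011 -1.    ] w 0.0090 F [-0.5 -0.4 -1.3] j [ 0.15  0.52  0.05  1.11 -0.    0.13]
untilt 0.0022 -0.0069
go [ 0.0034 -0.0047 -0.0505] turn -0.0103 rows 1.0
```

View pics/t4.png

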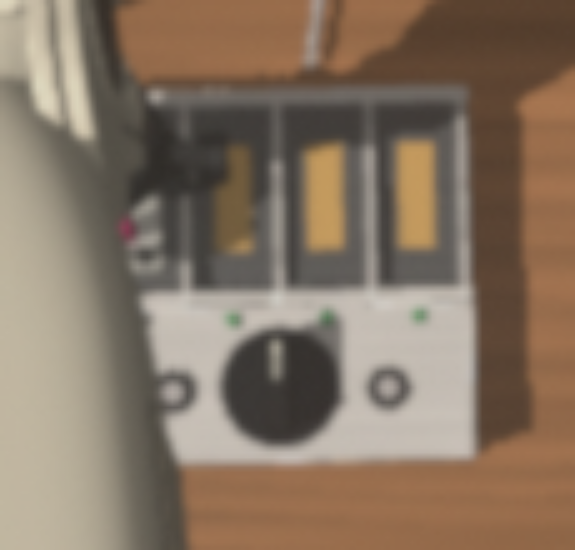

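Request:
move_arm --moves '[[[0.0035,-0.0047,-0.02,0,-0.007,-0.01,1],[0,0,-0.02,0,0,0,1],[0,0,-0.008,0,0,0,1],[0,0,0,0,0,0,1]]]'

```text
clock: 7.32
eef_pos: [0.593, 0.0849, 0.0867]
tool_rot: [-0.007, 1.0, -0.0, 0.002]
ft_force: [-0.2, -0.6, -0.9]
grip_width: 0.0089
```

```bash
python3 - <<'E'
from h import *
go(0.5911,0.0852,0.082,0.85)
c=camera("side"); cv2.imwrite("pics/s4.png",cv2.resize(c["pixels"][180:290,190:330,::-1],None,fx=5,fy=5))
E
```

```text
t 7.32 pos [0.593  0.0849 0.0867] yaw 0.84 toolz [ 3.9e-03 -5.0e-04 -1.0e+00] w 0.0089 F [-0.2 -0.6 -0.9] j [ 0.14  0.54  0.03  1.06 -0.    0.13]
untilt 0.001 0.0075
go [-0.0038  0.0006 -0.0093] turn 0.0003 rows 1.0
```

View pics/s4.png

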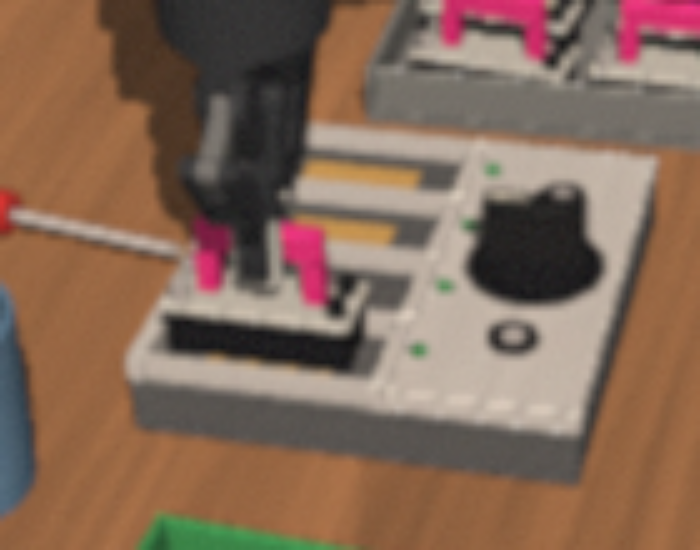

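Request:
move_arm --moves '[[[-0.003,0,-0.008,0,0.007,0,1],[0,0,-0.002,0,0,0,1],[0,0,0,0,0,0,1]]]'

```text
clock: 7.62
eef_pos: [0.5929, 0.0851, 0.0839]
tool_rot: [-0.007, 1.0, 0.0, 0.002]
ft_force: [0.0, 0.3, -1.5]
grip_width: 0.009
```

```bash
python3 - <<'E'
from h import *
go(0.5911,0.0852,0.0815,0.85)
E
```

```text
t 7.62 pos [0.5929 0.0851 0.0839] yaw 0.83 toolz [ 4.e-03  2.e-04 -1.e+00] w 0.0090 F [ 0.   0.3 -1.5] j [ 0.14  0.54  0.02  1.05 -0.    0.13]
untilt -0.0004 0.0076
go [-0.0036  0.0003 -0.0048] turn 0.0005 rows 1.0
```

Request:
move_arm --moves '[[[-0.002,0,-0.006,0,0.005,0,1],[0,0,-0.002,0,0,0,1],[0,0,-0.001,0,0,0,0],[0,0,0,0,0,0,0],[0,0,0,0,0,0,0],[0,0,0,0,0,0,0]]]'

```text
clock: 8.12
eef_pos: [0.5934, 0.0854, 0.0814]
tool_rot: [-0.007, 1.0, 0.0, 0.003]
ft_force: [-0.2, -0.3, -0.0]
grip_width: 0.0428
```

```bash
python3 - <<'E'
from h import *
go(0.5911,0.0852,0.21,0.85)
E
```

```text
t 8.12 pos [0.5934 0.0854 0.0814] yaw 0.85 toolz [ 5.6e-03  8.0e-04 -1.0e+00] w 0.0428 F [-0.2 -0.3 -0. ] j [0.14 0.54 0.02 1.04 0.   0.13]
untilt -0.0016 0.0107
go [-0.0047 -0.0004  0.2572] turn 0.0 rows 4.0
```

Request:
move_arm --moves '[[[0,0,0.05,0,0.01,0,0],[0,0,0.07,0,0,0,0],[0,0,0.06,0,0,0,0],[-0.03,-0.065,0,0,0,-0.005,0],[-0.034,-0.075,0,0,0,-0.01,0],[-0.034,-0.075,0,0,0,-0.01,0],[-0.034,-0.075,0,0,0,-0.01,0],[-0.034,-0.075,0,0,0,-0.01,0]]]'

```text
clock: 8.78
eef_pos: [0.5118, -0.0945, 0.1765]
tool_rot: [-0.004, 1.0, 0.001, 0.004]
ft_force: [1.4, -1.3, 0.0]
grip_width: 0.0428
```

```bash
python3 - <<'E'
from h import *
go(0.4549,-0.2135,0.1,-0.8)
for n in("top","side"): show(n,hi=.11,area=((0.3,0.75),(-.47,.45)))
E
```

```text
t 8.78 pos [ 0.5118 -0.0945  0.1765] yaw 0.41 toolz [ 0.0088  0.0014 -1.    ] w 0.0428 F [ 1.4 -1.3  0. ] j [-0.18  0.31 -0.07  1.18  0.   -0.19]
untilt -0.0026 0.0167
go [-0.1139 -0.238  -0.1529] turn -0.0403 rows 4.0
top c [0.5923 0.0823] yaw -0.1 len 0.055 wid 0.006 z 0.0943 n 64 [221. 176.]
top c [ 0.5636 -0.3216] yaw -3.6 len 0.055 wid 0.010 z 0.0696 n 73 [369. 187.]
top c [ 0.4548 -0.2144] yaw -1.1 len 0.055 wid 0.006 z 0.0692 n 60 [331. 227.]
side c [ 0.5415 -0.3134] yaw -8.2 len 0.008 wid 0.008 z 0.0703 n 13 [302. 166.]
side c [ 0.5551 -0.2059] yaw -6.4 len 0.057 wid 0.014 z 0.0696 n 82 [289. 182.]
side c [ 0.4547 -0.2111] yaw 0.8 len 0.057 wid 0.016 z 0.0699 n 102 [325. 184.]
side c [0.5923 0.0873] yaw 0.7 len 0.061 wid 0.019 z 0.0884 n 253 [242. 232.]
```

Request:
move_arm --moves '[[[-0.028,-0.06,0,0,0.01,-0.01,0],[-0.028,-0.06,0,0,0.006,-0.01,0],[-0.028,-0.06,-0.02,0,0,-0.01,0],[-0.026,-0.05,-0.03,0,0,-0.01,0],[0,0,-0.05,0,0,0,0],[0,0,-0.03,0,0,0,0]]]'

```text
clock: 9.38
eef_pos: [0.4579, -0.2196, 0.1162]
tool_rot: [0.012, 1.0, -0.003, 0.007]
ft_force: [0.3, 0.3, -0.5]
grip_width: 0.0423
```

```bash
python3 - <<'E'
from h import *
go(0.4548,-0.2128,0.056,-0.5)
E
```

```text
t 9.38 pos [ 0.4579 -0.2196  0.1162] yaw -1.41 toolz [ 0.0147 -0.0056 -0.9999] w 0.0423 F [ 0.3  0.3 -0.5] j [-0.45  0.34 -0.21  1.01  0.   -0.42]
untilt 0.0107 0.028
go [-0.0061  0.0137 -0.1203] turn 0.0304 rows 2.0
```

Request:
move_arm --moves '[[[-0.006,0.014,-0.03,0.01,0.028,0.03,0],[-0.003,0,-0.04,0,0.01,0,0],[0,0,-0.03,0,0.01,0,0],[0,0,-0.005,0,0,0,0]]]'

```text
clock: 9.72
eef_pos: [0.4525, -0.2103, 0.0593]
tool_rot: [0.003, 1.0, 0.001, -0.007]
ft_force: [0.4, -0.5, 0.1]
grip_width: 0.0424
```

```bash
python3 - <<'E'
from h import *
go(0.4548,-0.2128,0.056,-0.5)
E
```

```text
t 9.72 pos [ 0.4525 -0.2103  0.0593] yaw -0.38 toolz [-0.0144  0.0026 -0.9999] w 0.0424 F [ 0.4 -0.5  0.1] j [-0.43  0.41 -0.27  0.9  -0.   -0.43]
untilt -0.005 -0.0274
go [ 0.0045 -0.005  -0.0066] turn -0.004 rows 1.0
```

Request:
move_arm --moves '[[[0.004,-0.005,-0.006,-0.005,-0.027,0,0],[0,0,-0.001,0,0,0,1],[0,0,0,0,0,0,1],[0,0,0,0,0,0,1],[0,0,0,0,0,0,1],[0,0,0,0,0,0,1]]]'

```text
clock: 10.22
eef_pos: [0.4568, -0.2108, 0.057]
tool_rot: [0.001, 1.0, -0.0, 0.001]
ft_force: [0.6, -0.2, -1.6]
grip_width: 0.009
```

```bash
python3 - <<'E'
from h import *
go(0.5919,0.0332,0.19,0.85)
E
```

```text
t 10.22 pos [ 0.4568 -0.2108  0.057 ] yaw -0.08 toolz [ 2.3e-03 -1.0e-04 -1.0e+00] w 0.0090 F [ 0.6 -0.2 -1.6] j [-0.43  0.41 -0.28  0.88  0.   -0.43]
untilt 0.0002 0.0043
go [0.2703 0.4879 0.2661] turn 0.031 rows 8.0
```

Request:
move_arm --moves '[[[0,0,0.03,0,0,0,1],[0,0,0.06,0,0,0,1],[0,0,0.07,0,0,0,1],[0,0,0.07,0,0,0,1],[0.02,0.035,0.04,0,0,0,1],[0.035,0.065,0,0,0,0.01,1],[0.038,0.069,0,0,0,0.01,1],[0.038,0.069,0,0,0,0.01,1]]]'

```text
clock: 10.88
eef_pos: [0.5192, -0.0937, 0.2019]
tool_rot: [0.001, 1.0, -0.001, 0.002]
ft_force: [0.6, -0.6, -2.5]
grip_width: 0.0086
```

Request:
move_arm --moves '[[[0.038,0.069,0,0,0,0,1],[0.038,0.069,0,0,0,0,1],[0.032,0.055,0,0,0,0,1],[0.016,0.025,-0.01,0,0,0,1],[0,0,-0.03,0,0,0,1],[0,0,-0.03,0,0,0,1]]]'

```text
clock: 11.38
eef_pos: [0.5903, 0.0299, 0.1735]
tool_rot: [-0.004, 1.0, 0.001, 0.011]
ft_force: [-0.7, -0.0, -2.0]
grip_width: 0.009
```

```bash
python3 - <<'E'
from h import *
go(0.593,0.0332,0.107,0.85)
E
```

```text
t 11.38 pos [0.5903 0.0299 0.1735] yaw 0.49 toolz [ 0.0225  0.0017 -0.9997] w 0.0090 F [-0.7 -0.  -2. ] j [0.05 0.44 0.11 1.22 0.   0.04]
untilt -0.0032 0.043
go [ 0.0055  0.0067 -0.1329] turn 0.012 rows 2.0
```

Request:
move_arm --moves '[[[0.005,0.007,-0.04,0,0.043,0.012,1],[0,0,-0.05,0,0,0,1],[0,0,-0.03,0,0,0,1],[0,0,-0.01,0,0,0,1]]]'

```text
clock: 11.72
eef_pos: [0.593, 0.0357, 0.1059]
tool_rot: [-0.009, 1.0, 0.001, 0.0]
ft_force: [-0.8, 0.6, -2.1]
grip_width: 0.0089
```

```bash
python3 - <<'E'
from h import *
go(0.593,0.0332,0.083,0.85)
E
```

```text
t 11.72 pos [0.593  0.0357 0.1059] yaw 1.06 toolz [ 5.0e-04  2.2e-03 -1.0e+00] w 0.0089 F [-0.8  0.6 -2.1] j [0.06 0.51 0.04 1.1  0.   0.04]
untilt -0.0042 0.001
go [ 0.0001 -0.005  -0.0458] turn -0.0069 rows 1.0
```

Request:
move_arm --moves '[[[0,-0.005,-0.02,-0.004,0,-0.007,1],[0,0,-0.018,0,0,0,1],[0,0,-0.008,0,0,0,1],[0,0,-0.003,0,0,0,1]]]'

```text
clock: 12.05
eef_pos: [0.5928, 0.0324, 0.0802]
tool_rot: [-0.007, 1.0, -0.0, 0.0]
ft_force: [-3.5, -1.6, 9.1]
grip_width: 0.009
```

```bash
python3 - <<'E'
from h import *
go(0.593,0.0332,0.083,0.85)
c=camera("side"); cv2.imwrite("pics/s5.png",cv2.resize(c["pixels"][180:290,190:330,::-1],None,fx=5,fy=5))
E
```

```text
t 12.05 pos [0.5928 0.0324 0.0802] yaw 0.79 toolz [ 5.e-04 -4.e-04 -1.e+00] w 0.0090 F [-3.5 -1.6  9.1] j [ 0.05  0.54  0.01  1.04 -0.    0.04]
untilt 0.0009 0.0009
go [0.0003 0.0015 0.0056] turn 0.0019 rows 1.0
```

View pics/s5.png

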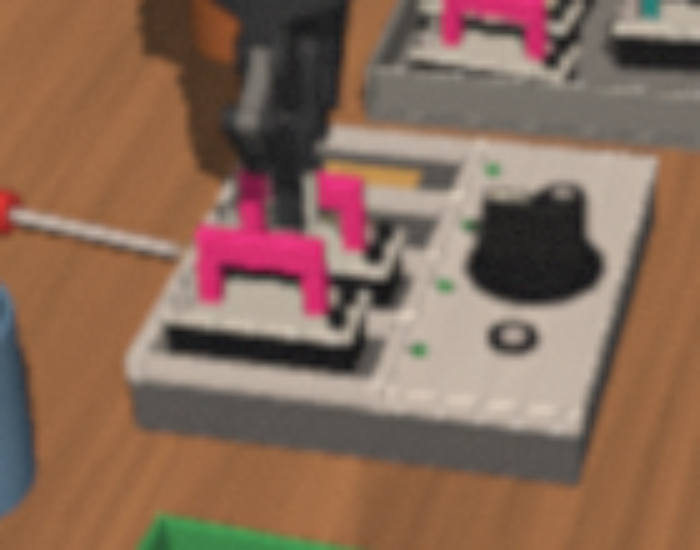

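Seated (9 N contact, both modules in adjoining bays around pixels 240,232 and 262,220). Release and go to the next one.

Request:
move_arm --moves '[[[0,0,0.002,0,0,0,0.2],[0,0,0,0,0,0,0],[0,0,0,0,0,0,0],[0,0,0,0,0,0,0]]]'

```text
clock: 12.43
eef_pos: [0.5957, 0.0324, 0.0853]
tool_rot: [-0.007, 1.0, 0.0, 0.004]
ft_force: [-0.2, -0.1, 0.7]
grip_width: 0.0426
```

Request:
move_arm --moves '[[[0,0,0.05,0,0,0,0],[0,0,0.07,0,0,0,0],[0,0,0.06,0,0,0,0],[-0.008,-0.06,0,0,0,-0.02,0],[-0.01,-0.08,0,0,0,-0.03,0],[-0.01,-0.08,0,0,0,-0.03,0],[-0.01,-0.08,0,0,0,-0.03,0],[-0.01,-0.06,0,0,0,-0.03,0]]]'

```text
clock: 13.1
eef_pos: [0.5737, -0.1458, 0.1844]
tool_rot: [0.023, 1.0, 0.0, 0.01]
ft_force: [0.9, 0.4, -0.7]
grip_width: 0.0428
```

```bash
python3 - <<'E'
from h import *
go(0.5554,-0.2082,0.056,-5.3)
for n in("top","side"): show(n,hi=.11,area=((0.3,0.75),(-.47,.45)))
E
```

```text
t 13.10 pos [ 0.5737 -0.1458  0.1844] yaw -2.66 toolz [ 1.940e-02 -3.000e-04 -9.998e-01] w 0.0428 F [ 0.9  0.4 -0.7] j [-0.25  0.44  0.13  1.25  0.   -0.2 ]
untilt 0.0005 0.037
go [-0.0366 -0.1248 -0.2568] turn -0.0879 rows 4.0
top c [0.5935 0.0821] yaw -0.1 len 0.057 wid 0.007 z 0.0955 n 66 [221. 176.]
top c [0.5908 0.0287] yaw 0.8 len 0.057 wid 0.006 z 0.0950 n 57 [241. 177.]
top c [ 0.5638 -0.3213] yaw -4.3 len 0.056 wid 0.009 z 0.0701 n 67 [369. 187.]
side c [ 0.5638 -0.3174] yaw -5.3 len 0.058 wid 0.016 z 0.0700 n 77 [295. 164.]
side c [ 0.5548 -0.2078] yaw -5.1 len 0.056 wid 0.017 z 0.0701 n 85 [289. 182.]
side c [0.5918 0.0617] yaw 84.5 len 0.074 wid 0.065 z 0.0881 n 485 [246. 226.]
```

Request:
move_arm --moves '[[[-0.016,-0.05,-0.02,0,0.037,-0.03,0],[-0.016,-0.055,-0.04,0,0,-0.03,0],[-0.005,-0.02,-0.05,0,0,-0.03,0],[0,0,-0.04,0,0,0,0],[0,0,0,0,0,0,0]]]'

```text
clock: 13.62
eef_pos: [0.5569, -0.2136, 0.1116]
tool_rot: [0.051, 0.999, -0.001, 0.005]
ft_force: [-1.0, -0.6, -0.5]
grip_width: 0.0425
```

```bash
python3 - <<'E'
from h import *
go(0.5554,-0.2082,0.056,-5.3)
E
```

```text
t 13.62 pos [ 0.5569 -0.2136  0.1116] yaw -5.86 toolz [ 0.0101 -0.0032 -0.9999] w 0.0425 F [-1.  -0.6 -0.5] j [-0.37  0.5   0.04  1.1   0.   -0.26]
untilt 0.0062 0.0192
go [-0.0029  0.0109 -0.1112] turn 0.0185 rows 2.0
```

Request:
move_arm --moves '[[[-0.003,0.011,-0.03,0.006,0.019,0.018,0],[-0.003,0,-0.04,0,0.01,0,0],[0,0,-0.03,0,0,0,0],[0,0,-0.005,0,0,0,0]]]'

```text
clock: 13.95
eef_pos: [0.5566, -0.205, 0.0599]
tool_rot: [0.044, 0.999, -0.0, -0.0]
ft_force: [-1.3, 0.8, -1.1]
grip_width: 0.0428
```

```bash
python3 - <<'E'
from h import *
go(0.5554,-0.2082,0.056,-5.3)
E
```

```text
t 13.95 pos [ 0.5566 -0.205   0.0599] yaw -5.01 toolz [-9.e-04 -2.e-04 -1.e+00] w 0.0428 F [-1.3  0.8 -1.1] j [-0.35  0.56 -0.02  1.   -0.   -0.27]
untilt 0.0004 -0.0018
go [-0.0025 -0.0064 -0.0078] turn -0.0097 rows 1.0
```

Request:
move_arm --moves '[[[-0.0025,-0.006,-0.007,0,0,-0.01,0],[0,0,-0.002,0,0,0,1],[0,0,0,0,0,0,1],[0,0,0,0,0,0,1],[0,0,0,0,0,0,1],[0,0,0,0,0,0,1]]]'

```text
clock: 14.45
eef_pos: [0.5582, -0.2057, 0.0583]
tool_rot: [0.044, 0.999, -0.0, 0.001]
ft_force: [0.1, -0.3, -1.5]
grip_width: 0.0089
```

```bash
python3 - <<'E'
from h import *
go(0.593,-0.0188,0.19,0.85)
E
```

```text
t 14.45 pos [ 0.5582 -0.2057  0.0583] yaw -5.03 toolz [ 0.0028 -0.0011 -1.    ] w 0.0089 F [ 0.1 -0.3 -1.5] j [-0.35  0.56 -0.02  0.99 -0.   -0.27]
untilt 0.002 0.0053
go [0.0696 0.3737 0.2635] turn 0.1961 rows 6.0
```

Request:
move_arm --moves '[[[0,0,0.03,0,0,0,1],[0,0,0.06,0,0,0,1],[0,0,0.07,0,0,0,1],[0,0,0.07,0,0,0,1],[0.008,0.04,0.03,0,0,0.02,1],[0.014,0.07,0,0,0,0.04,1],[0.014,0.07,0,0,0,0.04,1],[0.014,0.07,0,0,0,0.04,1]]]'

```text
clock: 15.12
eef_pos: [0.5807, -0.0844, 0.1967]
tool_rot: [0.014, 1.0, -0.001, 0.003]
ft_force: [-0.2, -0.9, -1.3]
grip_width: 0.0089
```

Request:
move_arm --moves '[[[0.014,0.06,0,0,0,0.03,1],[0.008,0.03,0,0,0,0.02,1],[0,0,-0.03,0,0,0,1],[0,0,-0.04,0,0,0,1],[0,0,0,0,0,0,1]]]'

```text
clock: 15.53
eef_pos: [0.595, -0.0281, 0.1658]
tool_rot: [-0.006, 1.0, 0.0, 0.008]
ft_force: [-1.6, -0.5, -3.4]
grip_width: 0.0092
```

```bash
python3 - <<'E'
from h import *
go(0.595,-0.0188,0.107,0.85)
E
```

```text
t 15.53 pos [ 0.595  -0.0281  0.1658] yaw 0.69 toolz [ 1.580e-02  3.000e-04 -9.999e-01] w 0.0092 F [-1.6 -0.5 -3.4] j [-0.05  0.46  0.12  1.21  0.   -0.06]
untilt -0.0005 0.0302
go [ 0.      0.0186 -0.1177] turn 0.0055 rows 2.0
```

Request:
move_arm --moves '[[[0,0.018,-0.04,0,0.03,0.005,1],[0,0,-0.05,0,0,0,1],[0,0,-0.02,0,0,0,1],[0,0,0,0,0,0,1]]]'

```text
clock: 15.87
eef_pos: [0.5962, -0.0193, 0.1133]
tool_rot: [-0.007, 1.0, -0.0, 0.002]
ft_force: [-0.4, -0.9, -0.9]
grip_width: 0.0089
```

```bash
python3 - <<'E'
from h import *
go(0.595,-0.0188,0.083,0.85)
E
```

```text
t 15.87 pos [ 0.5962 -0.0193  0.1133] yaw 0.79 toolz [ 0.0044  0.     -1.    ] w 0.0089 F [-0.4 -0.9 -0.9] j [-0.03  0.51  0.05  1.11  0.   -0.05]
untilt -0.0 0.0085
go [-0.0025  0.0011 -0.0607] turn 0.0019 rows 1.0
```

Request:
move_arm --moves '[[[-0.002,0.001,-0.025,0,0.008,0,1],[0,0,-0.025,0,0,0,1],[0,0,-0.012,0,0,0,1],[0,0,-0.005,0,0,0,1]]]'

```text
clock: 16.2
eef_pos: [0.5976, -0.0204, 0.0823]
tool_rot: [-0.006, 1.0, -0.0, 0.003]
ft_force: [-0.6, -0.4, -1.8]
grip_width: 0.0088
```

```bash
python3 - <<'E'
from h import *
go(0.595,-0.0188,0.083,0.85)
E
```

```text
t 16.20 pos [ 0.5976 -0.0204  0.0823] yaw 0.65 toolz [ 6.e-03 -3.e-04 -1.e+00] w 0.0088 F [-0.6 -0.4 -1.8] j [-0.03  0.54  0.01  1.04 -0.   -0.05]
untilt 0.0006 0.0115
go [-0.0052  0.0032  0.0014] turn 0.0066 rows 1.0
```

Request:
move_arm --moves '[[[-0.004,0.001,-0.002,0,0.011,0.005,1],[0,0,-0.001,0,0,0,0.2],[0,0,0,0,0,0,0],[0,0,0,0,0,0,0],[0,0,0,0,0,0,0]]]'

```text
clock: 16.62
eef_pos: [0.5975, -0.0206, 0.0839]
tool_rot: [-0.007, 1.0, -0.0, 0.002]
ft_force: [-0.4, -0.3, 0.4]
grip_width: 0.0426
```

Request:
move_arm --moves '[[[0,0,0.05,0,0,0,0],[0,0,0.07,0,0,0,0],[0,0,0.06,0,0,0,0],[-0.008,-0.06,0,0,0,-0.01,0],[-0.008,-0.08,0,0,0,-0.03,0],[-0.008,-0.08,0,0,0,-0.03,0],[-0.008,-0.08,0,0,0,-0.03,0],[-0.008,-0.08,0,0,0,-0.03,0]]]'

```text
clock: 17.28
eef_pos: [0.5798, -0.2075, 0.1844]
tool_rot: [0.019, 1.0, -0.0, 0.008]
ft_force: [0.7, -1.0, -0.3]
grip_width: 0.0426
```

```bash
python3 - <<'E'
from h import *
go(0.5638,-0.3195,0.1,-4.4)
for n in("top","side"): show(n,hi=.11,area=((0.3,0.75),(-.47,.45)))
E
```

```text
t 17.28 pos [ 0.5798 -0.2075  0.1844] yaw -2.22 toolz [ 0.0164 -0.0012 -0.9999] w 0.0426 F [ 0.7 -1.  -0.3] j [-0.35  0.49  0.21  1.28  0.   -0.31]
untilt 0.0023 0.0313
go [-0.0319 -0.224  -0.1689] turn -0.0726 rows 4.0
top c [ 0.5939 -0.0226] yaw 2.3 len 0.057 wid 0.007 z 0.0948 n 59 [260. 175.]
top c [0.5921 0.0821] yaw -0.3 len 0.054 wid 0.006 z 0.0945 n 65 [221. 176.]
top c [0.591  0.0287] yaw 0.8 len 0.056 wid 0.006 z 0.0948 n 57 [241. 177.]
side c [ 0.5649 -0.3176] yaw -4.1 len 0.057 wid 0.015 z 0.0700 n 74 [295. 164.]
side c [0.5923 0.0336] yaw 89.4 len 0.122 wid 0.065 z 0.0881 n 696 [249. 220.]
```

Request:
move_arm --moves '[[[-0.008,-0.06,0,0,0.03,-0.02,0],[-0.008,-0.075,-0.01,0,0,-0.02,0],[-0.008,-0.06,-0.04,0,0,-0.02,0],[-0.005,-0.02,-0.06,0,0,-0.01,0],[0,0,-0.03,0,0,0,0],[0,0,0,0,0,0,0]]]'

```text
clock: 17.88
eef_pos: [0.5661, -0.3262, 0.1176]
tool_rot: [0.044, 0.999, -0.004, 0.006]
ft_force: [0.3, 1.3, -0.5]
grip_width: 0.0425
```

```bash
python3 - <<'E'
from h import *
go(0.564,-0.3195,0.056,-4.4)
E
```

```text
t 17.88 pos [ 0.5661 -0.3262  0.1176] yaw -5.02 toolz [ 0.0114 -0.008  -0.9999] w 0.0425 F [ 0.3  1.3 -0.5] j [-0.52  0.6   0.23  1.18 -0.   -0.43]
untilt 0.0153 0.0217
go [-0.0042  0.0135 -0.1231] turn 0.0208 rows 2.0
```

Request:
move_arm --moves '[[[-0.004,0.012,-0.03,0.015,0.022,0.02,0],[-0.003,0,-0.04,0,0.01,0,0],[0,0,-0.035,0,0,0,0],[0,0,-0.01,0,0,0,0]]]'

```text
clock: 18.22
eef_pos: [0.5651, -0.3175, 0.0615]
tool_rot: [0.036, 0.999, -0.0, -0.001]
ft_force: [-0.5, -0.1, -0.8]
grip_width: 0.0431
```

```bash
python3 - <<'E'
from h import *
go(0.564,-0.3195,0.056,-4.4)
E
```

```text
t 18.22 pos [ 0.5651 -0.3175  0.0615] yaw -4.14 toolz [-1.3e-03 -8.0e-04 -1.0e+00] w 0.0431 F [-0.5 -0.1 -0.8] j [-0.51  0.65  0.16  1.08 -0.   -0.44]
untilt 0.0016 -0.0025
go [-0.0023 -0.0039 -0.011 ] turn -0.0085 rows 1.0
```

Request:
move_arm --moves '[[[-0.002,-0.004,-0.011,0,0,-0.008,0],[0,0,-0.003,0,0,0,1],[0,0,0,0,0,0,1],[0,0,0,0,0,0,1],[0,0,0,0,0,0,1],[0,0,0,0,0,0,1]]]'

```text
clock: 18.72
eef_pos: [0.5665, -0.3166, 0.0566]
tool_rot: [0.036, 0.999, -0.001, 0.0]
ft_force: [0.6, -0.3, -0.7]
grip_width: 0.009
```

```bash
python3 - <<'E'
from h import *
go(0.595,-0.0708,0.19,0.85)
E
```

```text
t 18.72 pos [ 0.5665 -0.3166  0.0566] yaw -4.08 toolz [ 6.0e-04 -1.4e-03 -1.0e+00] w 0.0090 F [ 0.6 -0.3 -0.7] j [-0.51  0.66  0.16  1.07 -0.   -0.44]
untilt 0.0026 0.0012
go [0.057  0.4917 0.2668] turn 0.1644 rows 7.0
```

Request:
move_arm --moves '[[[0,0,0.03,0,0,0,1],[0,0,0.06,0,0,0,1],[0,0,0.07,0,0,0,1],[0,0,0.07,0,0,0,1],[0.003,0.04,0.03,0,0,0.01,1],[0.008,0.075,0,0,0,0.03,1],[0.008,0.075,0,0,0,0.03,1],[0.008,0.075,0,0,0,0.03,1]]]'

```text
clock: 19.38
eef_pos: [0.5776, -0.1888, 0.1947]
tool_rot: [0.016, 1.0, -0.002, 0.003]
ft_force: [1.2, -0.3, -1.6]
grip_width: 0.0092
```

Request:
move_arm --moves '[[[0.008,0.075,0,0,0,0.02,1],[0.008,0.075,0,0,0,0.02,1],[0.006,0.05,0,0,0,0.02,1],[0.003,0.02,-0.01,0,0,0,1],[0,0,-0.04,0,0,0,1],[0,0,-0.02,0,0,0,1]]]'

```text
clock: 19.88
eef_pos: [0.5934, -0.0662, 0.1667]
tool_rot: [-0.005, 1.0, -0.002, 0.01]
ft_force: [-1.3, -0.7, -2.5]
grip_width: 0.009
```

```bash
python3 - <<'E'
from h import *
go(0.595,-0.0708,0.107,0.85)
E
```

```text
t 19.88 pos [ 0.5934 -0.0662  0.1667] yaw 0.54 toolz [ 0.0203 -0.0035 -0.9998] w 0.0090 F [-1.3 -0.7 -2.5] j [-0.11  0.46  0.12  1.21 -0.   -0.12]
untilt 0.0066 0.0388
go [ 0.0032 -0.0093 -0.1194] turn 0.0102 rows 2.0
```

Request:
move_arm --moves '[[[0.003,-0.009,-0.04,0.006,0.038,0.01,1],[0,0,-0.05,0,0,0,1],[0,0,-0.02,0,0,0,1],[0,0,0,0,0,0,1]]]'

```text
clock: 20.22
eef_pos: [0.5939, -0.0729, 0.1086]
tool_rot: [-0.006, 1.0, -0.001, -0.001]
ft_force: [-0.4, 0.6, -0.2]
grip_width: 0.0091
```

```bash
python3 - <<'E'
from h import *
go(0.595,-0.0708,0.082,0.85)
E
```

```text
t 20.22 pos [ 0.5939 -0.0729  0.1086] yaw 0.71 toolz [-0.0012 -0.0012 -1.    ] w 0.0091 F [-0.4  0.6 -0.2] j [-0.12  0.52  0.06  1.11 -0.   -0.13]
untilt 0.0024 -0.0023
go [ 0.0022  0.0042 -0.0532] turn 0.0046 rows 1.0
```

Request:
move_arm --moves '[[[0,0.004,-0.022,0.002,0,0.004,1],[0,0,-0.022,0,0,0,1],[0,0,-0.01,0,0,0,1],[0,0,-0.004,0,0,0,1]]]'

```text
clock: 20.55
eef_pos: [0.5946, -0.074, 0.0804]
tool_rot: [-0.005, 1.0, -0.001, 0.0]
ft_force: [-0.0, 0.1, -2.4]
grip_width: 0.0088
```

```bash
python3 - <<'E'
from h import *
go(0.595,-0.0708,0.0815,0.85)
E
```

```text
t 20.55 pos [ 0.5946 -0.074   0.0804] yaw 0.58 toolz [ 8.0e-04 -1.2e-03 -1.0e+00] w 0.0088 F [-0.   0.1 -2.4] j [-0.12  0.54  0.02  1.05 -0.   -0.13]
untilt 0.0023 0.0015
go [0.0007 0.0063 0.0021] turn 0.0091 rows 1.0
```

Request:
move_arm --moves '[[[0,0.005,0,0,0,0.005,1],[0,0,-0.002,0,0,0,1],[0,0,-0.001,0,0,0,0.2],[0,0,0,0,0,0,0],[0,0,0,0,0,0,0]]]'

```text
clock: 20.97
eef_pos: [0.5968, -0.0721, 0.0821]
tool_rot: [-0.006, 1.0, -0.001, 0.003]
ft_force: [0.1, -0.6, -0.2]
grip_width: 0.0424
```

Request:
move_arm --moves '[[[0,0,0.05,0,0,0,0],[0,0,0.07,0,0,0,0],[0,0,0.06,0,0,0,0],[-0.06,-0.01,0,0,0,0,0],[-0.06,-0.01,0,0,0,0,0],[-0.07,-0.02,0,0,0,0,0],[-0.07,-0.02,0,0,0,0,-0.4]]]'

```text
clock: 21.55
eef_pos: [0.473, -0.1012, 0.1805]
tool_rot: [-0.009, 1.0, -0.002, 0.012]
ft_force: [-0.3, -0.5, 1.0]
grip_width: 0.0535
```

```bash
python3 - <<'E'
from h import *
go(0.4843,0.0057,0.066,0.85)
for n in("top","side"): show(n,hi=.11,area=((0.3,0.75),(-.47,.45)))
for n in("top","side"):
    c=camera(n); cv2.imwrite(f"pics/{n}6.png",cv2.resize(c["pixels"][110:280,190:420,::-1],None,fx=3.4,fy=3.4))
E
```

```text
t 21.55 pos [ 0.473  -0.1012  0.1805] yaw 1.07 toolz [ 0.024  -0.0044 -0.9997] w 0.0535 F [-0.3 -0.5  1. ] j [-0.21  0.23 -0.18  1.14  0.   -0.23]
untilt 0.0085 0.0458
go [ 0.0225  0.2138 -0.229 ] turn -0.0073 rows 4.0
top c [ 0.5933 -0.0225] yaw 2.2 len 0.056 wid 0.008 z 0.0948 n 59 [260. 175.]
top c [ 0.608  -0.0752] yaw -1.8 len 0.028 wid 0.008 z 0.0943 n 26 [280. 170.]
top c [0.5923 0.0823] yaw 0.0 len 0.055 wid 0.006 z 0.0945 n 64 [221. 176.]
top c [0.5908 0.0287] yaw 0.8 len 0.057 wid 0.006 z 0.0950 n 57 [241. 177.]
side c [0.593  0.0068] yaw 90.0 len 0.177 wid 0.065 z 0.0887 n 880 [252. 215.]
```

View pics/top6.png

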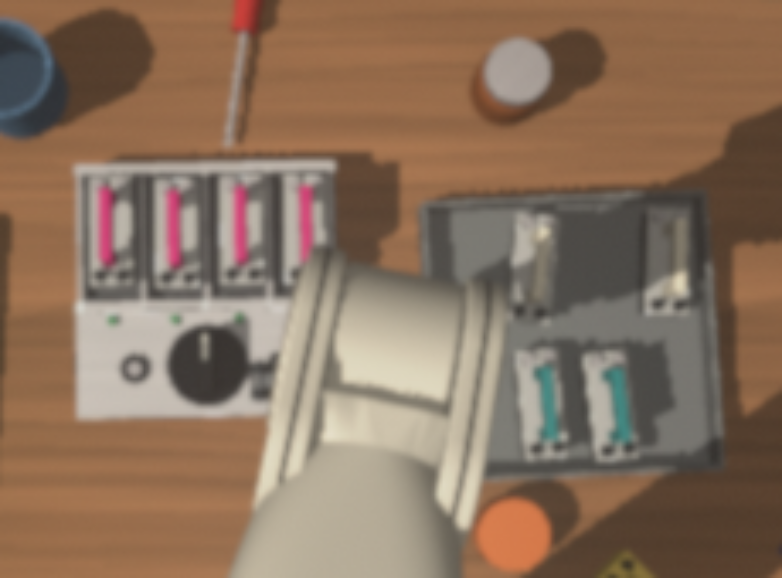

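View pics/side6.png

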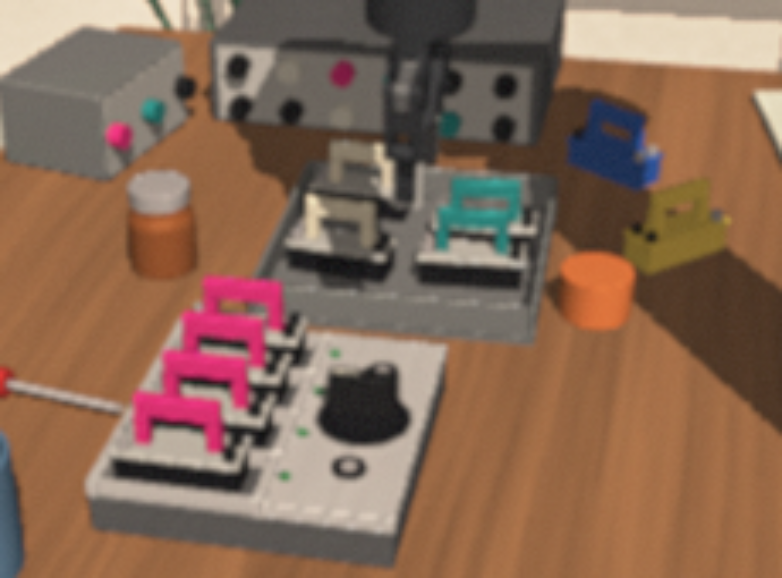

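Request:
move_arm --moves '[[[0.005,0.06,0,0.008,0.045,0,0],[0.005,0.07,-0.01,0,0,0,0],[0.005,0.06,-0.03,0,0,0,0],[0.003,0.02,-0.05,0,0,0,0],[0,0,-0.03,0,0,0,0],[0,0,0,0,0,0,0]]]'

```text
clock: 22.25
eef_pos: [0.496, 0.0092, 0.1245]
tool_rot: [-0.008, 1.0, -0.0, 0.011]
ft_force: [-0.3, -0.1, 0.5]
grip_width: 0.0429
```

```bash
python3 - <<'E'
from h import *
go(0.4848,0.0055,0.066,0.85)
E
```

```text
t 22.25 pos [0.496  0.0092 0.1245] yaw 0.87 toolz [ 2.150e-02  1.000e-04 -9.998e-01] w 0.0429 F [-0.3 -0.1  0.5] j [ 0.02  0.3  -0.23  1.01 -0.    0.  ]
untilt -0.0003 0.041
go [-0.0224 -0.0073 -0.117 ] turn -0.0008 rows 2.0
```

Request:
move_arm --moves '[[[-0.022,-0.007,-0.03,0,0.041,0,0],[-0.003,0,-0.04,0,0.01,0,0],[0,0,-0.035,0,0,0,0],[0,0,-0.01,0,0,0,0]]]'

```text
clock: 22.58
eef_pos: [0.4918, 0.0075, 0.0693]
tool_rot: [-0.009, 1.0, 0.0, 0.003]
ft_force: [-0.2, -0.3, 0.0]
grip_width: 0.0425
```

```bash
python3 - <<'E'
from h import *
go(0.4848,0.0055,0.066,0.85)
E
```

```text
t 22.58 pos [0.4918 0.0075 0.0693] yaw 1.08 toolz [ 5.2e-03  5.0e-04 -1.0e+00] w 0.0425 F [-0.2 -0.3  0. ] j [ 0.02  0.37 -0.3   0.89  0.   -0.  ]
untilt -0.001 0.0099
go [-0.014  -0.0041 -0.0067] turn -0.0075 rows 1.0
```

Request:
move_arm --moves '[[[-0.014,-0.004,-0.006,0,0.01,-0.007,0],[0,0,0,0,0,0,0]]]'

```text
clock: 22.75
eef_pos: [0.4859, 0.0054, 0.0663]
tool_rot: [-0.007, 1.0, 0.0, -0.0]
ft_force: [-0.3, -0.4, -1.0]
grip_width: 0.0428
```

```bash
python3 - <<'E'
from h import *
go(0.4848,0.0055,0.066,0.85)
E
```

```text
t 22.75 pos [0.4859 0.0054 0.0663] yaw 0.85 toolz [-6.e-04  5.e-04 -1.e+00] w 0.0428 F [-0.3 -0.4 -1. ] j [ 0.01  0.37 -0.31  0.89  0.   -0.  ]
untilt -0.0009 -0.0011
go [-0.0023  0.0002 -0.0006] turn -0.0002 rows 1.0
```

Request:
move_arm --moves '[[[-0.002,0,0,0,0,0,1],[0,0,0,0,0,0,1],[0,0,0,0,0,0,1],[0,0,0,0,0,0,1],[0,0,0,0,0,0,1]]]'

```text
clock: 23.17
eef_pos: [0.4867, 0.0069, 0.0687]
tool_rot: [-0.008, 1.0, 0.002, 0.002]
ft_force: [2.3, 1.3, -6.3]
grip_width: 0.0129
```

Request:
move_arm --moves '[[[0,0,0,0,0,-0.1,1],[0,0,0,0,0,-0.2,1],[0,0,0,0,0,-0.2,1],[0,0,0,0,0,-0.2,1],[0,0,0,0,0,-0.2,1],[0,0,0,0,0,-0.2,1],[0,0,0,0,0,-0.2,1],[0,0,0,0,0,-0.2,1]]]'

```text
clock: 23.83
eef_pos: [0.486, 0.0058, 0.0687]
tool_rot: [0.392, 0.92, -0.0, 0.002]
ft_force: [1.2, -0.0, -5.1]
grip_width: 0.013
```

```bash
python3 - <<'E'
from h import *
go(0.4848,0.0055,0.066,-69); print(get_obs()["ft_torque"])
E
```

```text
t 23.83 pos [0.486  0.0058 0.0687] yaw -46.15 toolz [ 0.0031 -0.0015 -1.    ] w 0.0130 F [ 1.2 -0.  -5.1] j [ 0.01  0.36 -0.32  0.89 -0.    0.82]
untilt 0.0029 0.0059
go [-0.0025 -0.0005 -0.0053] turn -0.7617 rows 4.0
[ 0.04316022 -0.01882203  0.13379803]
```

Request:
move_arm --moves '[[[0,0,-0.003,0,0,-0.2,1],[0,0,0,0,0,-0.2,1],[0,0,0,0,0,-0.15,1],[0,0,0,0,0,-0.12,1],[0,0,0,0,0,-0.1,1]]]'

```text
clock: 24.25
eef_pos: [0.4855, 0.0055, 0.0687]
tool_rot: [0.576, 0.817, -0.001, 0.002]
ft_force: [1.3, 0.5, -4.7]
grip_width: 0.013
```

```bash
python3 - <<'E'
from h import *
go(0.4848,0.0055,0.066,-68.75+.85); print(get_obs()["ft_torque"])
E
```

```text
t 24.25 pos [0.4855 0.0055 0.0687] yaw -70.39 toolz [ 0.0017 -0.003  -1.    ] w 0.0130 F [ 1.3  0.5 -4.7] j [ 0.01  0.36 -0.32  0.89 -0.    1.24]
untilt 0.0057 0.0032
go [-0.0014 -0.     -0.0054] turn 0.0831 rows 1.0
[ 0.08349491 -0.09481341  1.17730672]
```

Request:
move_arm --moves '[[[0,0,0,0,0,-0.04,1],[0,0,0,0,0,-0.04,1],[0,0,0,0,0,-0.04,1],[0,0,0,0,0,-0.04,1],[0,0,0,0,0,-0.04,1],[0,0,0,0,0,-0.04,1],[0,0,0,0,0,-0.04,1],[0,0,0,0,0,-0.04,1]]]'

```text
clock: 24.92
eef_pos: [0.4854, 0.0056, 0.0689]
tool_rot: [0.638, 0.77, -0.002, 0.003]
ft_force: [0.1, -2.1, -5.1]
grip_width: 0.0131
```

```bash
python3 - <<'E'
from h import *
go(0.4848,0.0055,0.066,-68.75+.85); print(get_obs()["ft_torque"])
E
```

```text
t 24.92 pos [0.4854 0.0056 0.0689] yaw -79.28 toolz [ 8.0e-04 -7.1e-03 -1.0e+00] w 0.0131 F [ 0.1 -2.1 -5.1] j [ 0.02  0.36 -0.31  0.89 -0.01  1.4 ]
untilt 0.0135 0.0014
go [-0.0013 -0.0002 -0.0058] turn 0.3793 rows 2.0
[-0.29780345 -0.07456058  3.54099241]
```

Request:
move_arm --moves '[[[0,0,0,0,0,-0.04,1],[0,0,0,0,0,-0.04,1],[0,0,0,0,0,-0.04,1],[0,0,0,0,0,-0.04,1],[0,0,0,0,0,-0.04,1],[0,0,0,0,0,-0.04,1],[0,0,0,0,0,-0.04,1],[0,0,0,0,0,-0.04,1]]]'

```text
clock: 25.58
eef_pos: [0.4847, 0.0081, 0.0693]
tool_rot: [0.705, 0.71, -0.001, 0.0]
ft_force: [0.8, -1.9, -4.2]
grip_width: 0.0126
```

```bash
python3 - <<'E'
from h import *
go(0.4848,0.0055,0.066,-68.75+.85); print(get_obs()["ft_torque"])
c=camera("top"); cv2.imwrite("pics/t7.png",cv2.resize(c["pixels"][140:250,195:310,::-1],None,fx=5,fy=5))
c=camera("side"); cv2.imwrite("pics/s7.png",cv2.resize(c["pixels"][180:290,190:330,::-1],None,fx=5,fy=5))
E
```

```text
t 25.58 pos [0.4847 0.0081 0.0693] yaw -89.59 toolz [-9.0e-04 -1.3e-03 -1.0e+00] w 0.0126 F [ 0.8 -1.9 -4.2] j [ 0.02  0.36 -0.31  0.9  -0.    1.58]
untilt 0.0025 -0.0017
go [ 0.0002 -0.0052 -0.0067] turn 0.7229 rows 4.0
[-0.09322072  0.08893006  4.20342588]
```

View pics/s7.png

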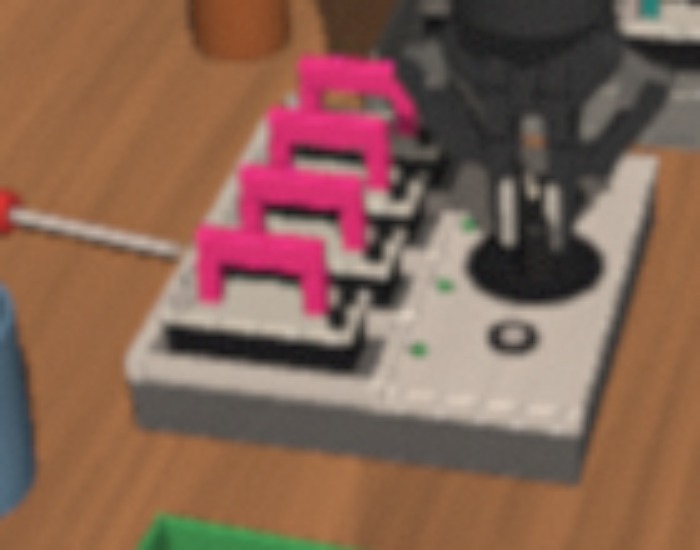

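Request:
move_arm --moves '[[[0,0,0,0,0,0,-0.6],[0,0,0,0,0,0,-0.6],[0,0,0,0,0,0,-0.6],[0,0,0,0,0,0,-0.6],[0,0,0,0,0,0,-0.6],[0,0,0,0,0,0,-0.6]]]'

```text
clock: 26.18
eef_pos: [0.4868, 0.0065, 0.0712]
tool_rot: [0.716, 0.698, 0.002, 0.001]
ft_force: [-0.6, -0.8, 0.0]
grip_width: 0.0684
```

```bash
python3 - <<'E'
from h import *
go(0.4848,0.0055,0.066,0.85); print(get_obs()["ft_torque"])
c=camera("side"); cv2.imwrite("pics/s8.png",cv2.resize(c["pixels"][180:290,190:330,::-1],None,fx=5,fy=5))
E
```

```text
t 26.18 pos [0.4868 0.0065 0.0712] yaw 88.56 toolz [ 3.9e-03  3.0e-04 -1.0e+00] w 0.0684 F [-0.6 -0.8  0. ] j [ 0.01  0.36 -0.31  0.9   0.    1.61]
untilt -0.0006 0.0074
go [-0.0039 -0.002  -0.0105] turn -2.9236 rows 13.0
[-0.00211833  0.01752913  0.04949755]
```

View pics/s8.png

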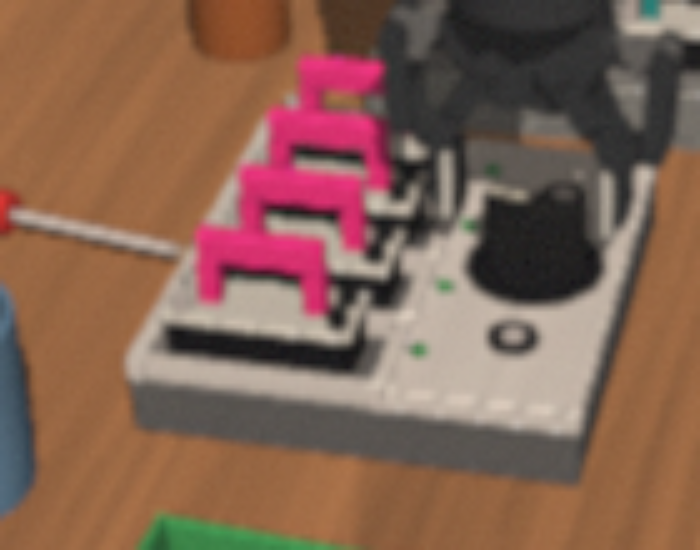

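Request:
move_arm --moves '[[[0,0,0.04,0,0,0,-0.6],[0,0,0.06,0,0,0,-0.6],[0,0,0.07,0,0,0,-0.6],[0,0,0.05,0,0,0.1,-0.2],[0.03,0.04,0,0,0,0.236,0],[0.03,0.04,0,0,0,0.236,0],[0.03,0.03,0,0,0,0.236,0],[0.03,0.02,0,0,0,0.236,0]]]'

```text
clock: 26.9
eef_pos: [0.5455, 0.0711, 0.1903]
tool_rot: [0.5, 0.866, 0.002, 0.003]
ft_force: [0.3, 0.4, -1.2]
grip_width: 0.0427
```

Request:
move_arm --moves '[[[0.02,0.01,0,0,0,0.236,0],[0.02,0.01,0,0,0,0.236,0],[0.02,0,0,0,0,0.236,0],[0.01,0,0,0,0,0.236,0],[0,0,0,0,0,0.236,0],[0,0,0,0,0,0.236,0],[0,0,0,0,0,0.236,0],[0,0,0,0,0,0.2,0]]]'

```text
clock: 27.57
eef_pos: [0.5869, 0.0856, 0.1919]
tool_rot: [0.031, 0.999, 0.006, 0.004]
ft_force: [-0.2, -0.4, 0.1]
grip_width: 0.0424
```

```bash
python3 - <<'E'
from h import *
go(0.592,0.0848,0.082,0.5)
for n in("top","side"): show(n,hi=.11,area=((0.3,0.75),(-.47,.45)))
c=camera("top"); cv2.imwrite("pics/t9.png",c["pixels"][:,:,::-1])
g=masks(c)["green"].astype(np.uint8); g[:,195:]=0; g[:,:95]=0
cs,_=cv2.findContours(g,cv2.RETR_EXTERNAL,cv2.CHAIN_APPROX_NONE)
k=max(cs,key=cv2.contourArea)
w=cast(c,k.reshape(-1,2),0.025); print("rim",cv2.minAreaRect(w[:,:2].astype(np.float32)))
w=cast(c,k.reshape(-1,2),0.0); print("base",cv2.minAreaRect(w[:,:2].astype(np.float32)))
E
```

```text
t 27.57 pos [0.5869 0.0856 0.1919] yaw -3.60 toolz [ 0.0082  0.0117 -0.9999] w 0.0424 F [-0.2 -0.4  0.1] j [0.14 0.44 0.16 1.28 0.01 0.2 ]
untilt -0.0224 0.0156
go [ 0.0102 -0.0016 -0.2198] turn 0.1367 rows 3.0
top c [ 0.5934 -0.0757] yaw 0.3 len 0.056 wid 0.008 z 0.0948 n 52 [280. 175.]
top c [0.5893 0.0286] yaw -0.7 len 0.053 wid 0.006 z 0.0949 n 46 [241. 177.]
top c [ 0.5922 -0.0226] yaw 1.2 len 0.054 wid 0.008 z 0.0945 n 54 [260. 176.]
top c [0.5772 0.0823] yaw 2.3 len 0.025 wid 0.006 z 0.0949 n 27 [221. 182.]
side c [0.5928 0.0081] yaw 89.9 len 0.174 wid 0.068 z 0.0885 n 894 [252. 215.]
rim ((0.5150712132453918, 0.34841352701187134), (0.07805854827165604, 0.1894804686307907), 87.17052459716797)
base ((0.5168160200119019, 0.35707899928092957), (0.0797310471534729, 0.19354039430618286), 87.17050170898438)
```

View pics/t9.png

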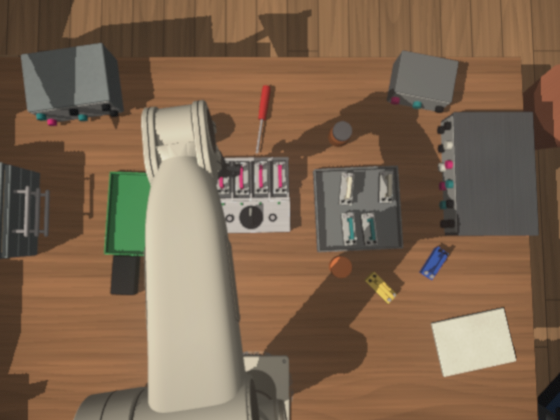

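```bash
python3 - <<'E'
from h import *
for n in("top","side"):
    c=np.load(f"/tmp/{n}.npy",allow_pickle=True).item()
    g=masks(c)["green"].astype(np.uint8)
    cs,_=cv2.findContours(g,cv2.RETR_EXTERNAL,cv2.CHAIN_APPROX_NONE)
    k=max(cs,key=cv2.contourArea)
    for z in (0.025,0.0): print(n,z,cv2.minAreaRect(cast(c,k.reshape(-1,2),z)[:,:2].astype(np.float32)))
E
```

```text
top 0.025 ((0.5005605816841125, 0.29923996329307556), (0.19337812066078186, 0.21464788913726807), 87.5057373046875)
top 0.0 ((0.5019943714141846, 0.306851863861084), (0.1975216269493103, 0.21924708783626556), 87.50569915771484)
side 0.025 ((0.49355679750442505, 0.3172786831855774), (0.22744420170783997, 0.23638710379600525), 87.321044921875)
side 0.0 ((0.5015902519226074, 0.2948097586631775), (0.23604796826839447, 0.2453291416168213), 87.321044921875)
```

Request:
move_arm --moves '[[[0.01,0,-0.05,-0.022,0.015,0.13,0],[0,0,-0.06,0,0,0,0],[0,0,-0.04,0,0,0,0],[0,0,0,0,0,0,0]]]'

```text
clock: 28.05
eef_pos: [0.5941, 0.0857, 0.1182]
tool_rot: [0.007, 1.0, 0.001, 0.004]
ft_force: [-0.6, 1.0, -1.6]
grip_width: 0.0428
```

```bash
python3 - <<'E'
from h import *
go(0.592,0.0848,0.081,0.5)
E
```

```text
t 28.05 pos [0.5941 0.0857 0.1182] yaw -0.80 toolz [ 0.0083  0.0012 -1.    ] w 0.0428 F [-0.6  1.  -1.6] j [ 0.14  0.51  0.07  1.12 -0.    0.16]
untilt -0.0022 0.0159
go [-0.0042 -0.0017 -0.0744] turn 0.0432 rows 1.0
```

Request:
move_arm --moves '[[[-0.004,-0.002,-0.04,-0.002,0.016,0.043,0],[-0.002,0,-0.025,0,0,0,0],[0,0,-0.01,0,0,0,0]]]'

```text
clock: 28.3
eef_pos: [0.5924, 0.0848, 0.0826]
tool_rot: [-0.001, 1.0, 0.0, 0.002]
ft_force: [-0.9, -0.3, -0.3]
grip_width: 0.0428
```

```bash
python3 - <<'E'
from h import *
go(0.592,0.0848,0.081,0.5)
E
```

```text
t 28.30 pos [0.5924 0.0848 0.0826] yaw 0.11 toolz [ 3.2e-03  8.0e-04 -1.0e+00] w 0.0428 F [-0.9 -0.3 -0.3] j [0.14 0.54 0.02 1.05 0.   0.14]
untilt -0.0015 0.0061
go [-0.0008  0.     -0.0033] turn 0.0129 rows 1.0
```

Request:
move_arm --moves '[[[0,0,-0.003,0,0.006,0,0.3],[0,0,0,0,0,0,1],[0,0,0,0,0,0,1],[0,0,0,0,0,0,1],[0,0,0,0,0,0,1],[0,0,0.03,0,0,0,1],[0,0,0.05,0,0,0,1],[0,0,0.06,0,0,0,1]]]'

```text
clock: 28.97
eef_pos: [0.5887, 0.0842, 0.1497]
tool_rot: [0.002, 1.0, -0.0, -0.006]
ft_force: [0.8, -0.6, -1.8]
grip_width: 0.0087
```

```bash
python3 - <<'E'
from h import *
go(0.5555,0.3476,0.16,-2.6)
E
```

```text
t 28.97 pos [0.5887 0.0842 0.1497] yaw -0.19 toolz [-1.150e-02 -8.000e-04 -9.999e-01] w 0.0087 F [ 0.8 -0.6 -1.8] j [0.14 0.49 0.12 1.22 0.   0.14]
untilt 0.0015 -0.0219
go [-0.0663  0.5267  0.0205] turn -0.0805 rows 7.0
```

Request:
move_arm --moves '[[[-0.004,0.04,0.01,0,-0.02,-0.01,1],[-0.009,0.075,0,0,0,-0.01,1],[-0.009,0.075,0,0,0,-0.01,1],[-0.009,0.075,0,0,0,-0.01,1],[-0.009,0.075,0,0,0,-0.01,1],[-0.009,0.075,0,0,0,-0.01,1],[-0.009,0.06,0,0,0,-0.01,1],[-0.005,0.03,0,0,0,-0.01,1]]]'

```text
clock: 29.63
eef_pos: [0.5622, 0.3426, 0.1703]
tool_rot: [0.031, 0.999, 0.002, 0.012]
ft_force: [0.0, -0.6, -1.1]
grip_width: 0.0083
```

Request:
move_arm --moves '[[[0,0,-0.03,0,0,0,1],[0,0,-0.05,0,0,0,1],[0,0,-0.03,0,0,0,1]]]'

```text
clock: 29.88
eef_pos: [0.5631, 0.3524, 0.1204]
tool_rot: [0.027, 0.999, 0.007, 0.017]
ft_force: [-1.4, -1.1, -2.4]
grip_width: 0.0089
```

```bash
python3 - <<'E'
from h import *
go(0.5555,0.3476,0.057,-2.6)
E
```

```text
t 29.88 pos [0.5631 0.3524 0.1204] yaw -3.06 toolz [ 0.0347  0.0131 -0.9993] w 0.0089 F [-1.4 -1.1 -2.4] j [ 0.56  0.61  0.24  1.17 -0.01  0.62]
untilt -0.0251 0.0662
go [-0.0153 -0.0095 -0.1268] turn 0.0155 rows 2.0
```

Request:
move_arm --moves '[[[-0.015,-0.009,-0.02,-0.025,0.066,0.015,1],[0,0,-0.04,0,0,0,1],[0,0,-0.03,0,0,0,1],[0,0,-0.01,0,0,0,1]]]'

```text
clock: 30.22
eef_pos: [0.5528, 0.3473, 0.0678]
tool_rot: [0.021, 1.0, -0.002, -0.004]
ft_force: [-0.2, -0.0, -1.7]
grip_width: 0.0091
```

```bash
python3 - <<'E'
from h import *
go(0.5555,0.3476,0.057,-2.6)
E
```

```text
t 30.22 pos [0.5528 0.3473 0.0678] yaw -2.46 toolz [-0.0081 -0.0032 -1.    ] w 0.0091 F [-0.2 -0.  -1.7] j [0.56 0.66 0.2  1.11 0.   0.6 ]
untilt 0.0062 -0.0156
go [ 0.0053  0.0006 -0.0216] turn -0.0047 rows 1.0
```

Request:
move_arm --moves '[[[0.004,0,-0.01,0.006,-0.015,0,1],[0,0,-0.012,0,0,0,1],[0,0,-0.004,0,0,0,1]]]'

```text
clock: 30.47
eef_pos: [0.5552, 0.347, 0.0575]
tool_rot: [0.022, 1.0, 0.0, -0.0]
ft_force: [-5.7, -1.9, 10.4]
grip_width: 0.0086
```

```bash
python3 - <<'E'
from h import *
go(0.5555,0.3476,0.056,-2.6)
c=camera("side"); cv2.imwrite("pics/s10.png",c["pixels"][:,:,::-1])
E
```

```text
t 30.47 pos [0.5552 0.347  0.0575] yaw -2.50 toolz [-8.e-04  9.e-04 -1.e+00] w 0.0086 F [-5.7 -1.9 10.4] j [0.56 0.67 0.18 1.08 0.   0.6 ]
untilt -0.0017 -0.0015
go [ 0.0005  0.0012 -0.003 ] turn -0.0035 rows 1.0
```

View pics/s10.png

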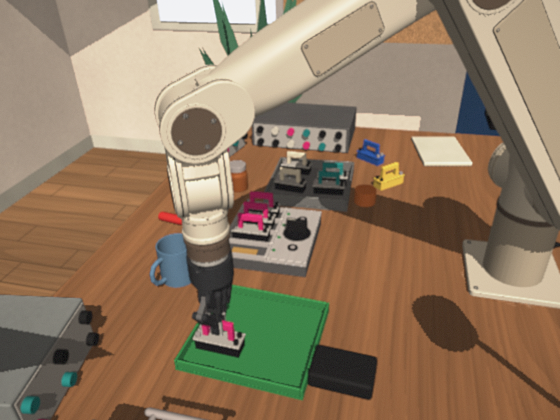

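Request:
move_arm --moves '[[[0,0,0.001,0,0,0,0],[0,0,0,0,0,0,0],[0,0,0,0,0,0,0],[0,0,0,0,0,0,0],[0,0,0.05,0,0,0,0],[0,0,0.07,0,0,0,0],[0,0,0.06,0,0,0,0]]]'

```text
clock: 31.1
eef_pos: [0.5532, 0.3445, 0.146]
tool_rot: [0.022, 1.0, -0.002, -0.004]
ft_force: [0.1, 1.0, -0.1]
grip_width: 0.0427
```

Request:
move_arm --moves '[[[0.004,-0.05,0.01,0,0,0.01,0],[0.009,-0.078,0,0,0,0.02,0],[0.009,-0.078,0,0,0,0.02,0],[0.009,-0.078,0,0,0,0.02,0],[0.009,-0.078,0,0,0,0.02,0],[0.009,-0.078,0,0,0,0.01,0],[0.009,-0.078,0,0,0,0.01,0],[0.009,-0.06,0,0,0,0.01,0]]]'

```text
clock: 31.77
eef_pos: [0.5921, 0.0563, 0.1644]
tool_rot: [-0.019, 1.0, 0.005, 0.008]
ft_force: [-0.1, -0.3, 0.9]
grip_width: 0.0429
```

```bash
python3 - <<'E'
from h import *
go(0.5915,0.032,0.11,0.8)
for n in("top","side"): show(n,hi=.11,area=((0.3,0.75),(-.47,.45)))
E
```

```text
t 31.77 pos [0.5921 0.0563 0.1644] yaw 2.15 toolz [ 0.0154  0.0093 -0.9998] w 0.0429 F [-0.1 -0.3  0.9] j [0.09 0.46 0.11 1.21 0.01 0.05]
untilt -0.0178 0.0295
go [-0.0011 -0.0485 -0.1087] turn -0.0452 rows 2.0
top c [ 0.5935 -0.0757] yaw 0.7 len 0.056 wid 0.008 z 0.0954 n 52 [280. 176.]
top c [ 0.5923 -0.0227] yaw 1.2 len 0.054 wid 0.008 z 0.0948 n 52 [260. 177.]
top c [0.5787 0.0291] yaw 3.6 len 0.033 wid 0.006 z 0.0946 n 32 [241. 181.]
top c [0.5554 0.3438] yaw -1.4 len 0.055 wid 0.011 z 0.0694 n 75 [126. 192.]
side c [ 0.5929 -0.0186] yaw -89.7 len 0.119 wid 0.067 z 0.0887 n 634 [255. 209.]
side c [0.5561 0.3484] yaw -2.2 len 0.059 wid 0.013 z 0.0701 n 213 [217. 326.]
```

Request:
move_arm --moves '[[[0,-0.035,-0.02,-0.018,0.03,-0.04,0],[0,-0.012,-0.04,0,0,0,0],[0,0,-0.04,0,0,0,0],[0,0,-0.01,0,0,0,0]]]'

```text
clock: 32.2
eef_pos: [0.596, 0.0286, 0.1118]
tool_rot: [-0.003, 1.0, 0.0, 0.005]
ft_force: [-0.7, -0.4, 0.4]
grip_width: 0.0428
```

```bash
python3 - <<'E'
from h import *
go(0.5915,0.032,0.081,0.8)
E
```

```text
t 32.20 pos [0.596  0.0286 0.1118] yaw 0.31 toolz [ 9.2e-03  3.0e-04 -1.0e+00] w 0.0428 F [-0.7 -0.4  0.4] j [ 0.05  0.51  0.05  1.1  -0.    0.04]
untilt -0.0005 0.0176
go [-0.009   0.0068 -0.0615] turn 0.0162 rows 1.0
```

Request:
move_arm --moves '[[[-0.009,0.006,-0.03,0,0.017,0.016,0],[-0.002,0,-0.025,0,0,0,0],[0,0,-0.007,0,0,0,0]]]'

```text
clock: 32.45
eef_pos: [0.5909, 0.0334, 0.0803]
tool_rot: [-0.008, 1.0, 0.001, 0.0]
ft_force: [-1.0, 0.4, 0.3]
grip_width: 0.0427
```

```bash
python3 - <<'E'
from h import *
go(0.5915,0.032,0.081,0.8)
E
```

```text
t 32.45 pos [0.5909 0.0334 0.0803] yaw 0.88 toolz [ 9.0e-04  1.2e-03 -1.0e+00] w 0.0427 F [-1.   0.4  0.3] j [ 0.06  0.53 -0.    1.04  0.    0.04]
untilt -0.0022 0.0017
go [ 0.0013 -0.0029  0.0013] turn -0.0028 rows 1.0
```

Request:
move_arm --moves '[[[0,-0.002,0.001,0,0,0,0.3],[0,0,0,0,0,0,1],[0,0,0,0,0,0,1],[0,0,0,0,0,0,1],[0,0,0,0,0,0,1],[0,0,0.03,0,0,0,1],[0,0,0.05,0,0,0,1],[0,0,0.06,0,0,0,1]]]'

```text
clock: 33.12
eef_pos: [0.5865, 0.0344, 0.148]
tool_rot: [-0.009, 1.0, 0.0, -0.006]
ft_force: [0.5, 1.1, -1.3]
grip_width: 0.0087
```

```bash
python3 - <<'E'
from h import *
go(0.5515,0.2576,0.16,-2.6)
E
```

```text
t 33.12 pos [0.5865 0.0344 0.148 ] yaw 1.06 toolz [-1.230e-02  8.000e-04 -9.999e-01] w 0.0087 F [ 0.5  1.1 -1.3] j [0.06 0.48 0.1  1.2  0.   0.04]
untilt -0.0015 -0.0235
go [-0.07    0.4464  0.0239] turn -0.1219 rows 6.0
```

Request:
move_arm --moves '[[[-0.006,0.04,0.015,0,-0.02,-0.015,1],[-0.012,0.075,0.005,0,0,-0.02,1],[-0.012,0.075,0,0,0,-0.02,1],[-0.012,0.075,0,0,0,-0.02,1],[-0.012,0.075,0,0,0,-0.02,1],[-0.012,0.055,0,0,0,-0.02,1],[-0.006,0.025,-0.01,0,0,0,1],[0,0,-0.04,0,0,0,1]]]'

```text
clock: 33.78
eef_pos: [0.5579, 0.2533, 0.1518]
tool_rot: [0.027, 1.0, 0.005, 0.015]
ft_force: [0.4, -1.0, -1.6]
grip_width: 0.0089
```

Request:
move_arm --moves '[[[0,0,-0.05,0,0,0,1],[0,0,-0.04,0,0,0,1]]]'

```text
clock: 33.95
eef_pos: [0.5587, 0.257, 0.1083]
tool_rot: [0.024, 1.0, 0.007, 0.018]
ft_force: [0.1, -0.7, -2.4]
grip_width: 0.0091
```

```bash
python3 - <<'E'
from h import *
go(0.5515,0.2576,0.056,-2.6)
E
```

```text
t 33.95 pos [0.5587 0.257  0.1083] yaw -2.80 toolz [ 0.0368  0.0126 -0.9992] w 0.0091 F [ 0.1 -0.7 -2.4] j [ 0.43  0.52  0.06  1.07 -0.    0.48]
untilt -0.024 0.0702
go [-0.0145  0.0013 -0.1046] turn 0.0068 rows 2.0
```

Request:
move_arm --moves '[[[-0.014,0.001,-0.02,-0.024,0.07,0.007,1],[0,0,-0.03,0,0,0,1],[0,0,-0.02,0,0,0,1]]]'

```text
clock: 34.2
eef_pos: [0.5497, 0.258, 0.0703]
tool_rot: [0.022, 1.0, -0.001, -0.002]
ft_force: [-0.3, -0.1, -1.8]
grip_width: 0.0088
```

```bash
python3 - <<'E'
from h import *
go(0.5515,0.2576,0.055,-2.6)
E
```

```text
t 34.20 pos [0.5497 0.258  0.0703] yaw -2.47 toolz [-0.0037 -0.0013 -1.    ] w 0.0088 F [-0.3 -0.1 -1.8] j [0.44 0.57 0.04 1.04 0.   0.48]
untilt 0.0025 -0.0071
go [ 0.0035 -0.0008 -0.0305] turn -0.0043 rows 1.0
```

Request:
move_arm --moves '[[[0.002,0,-0.015,0.002,-0.007,0,1],[0,0,-0.012,0,0,0,1],[0,0,-0.004,0,0,0,1]]]'

```text
clock: 34.45
eef_pos: [0.5505, 0.257, 0.0556]
tool_rot: [0.022, 1.0, -0.001, 0.0]
ft_force: [-8.6, -4.3, 21.8]
grip_width: 0.0087
```

```bash
python3 - <<'E'
from h import *
go(0.5515,0.2576,0.055,-2.6)
E
```

```text
t 34.45 pos [0.5505 0.257  0.0556] yaw -2.50 toolz [ 2.0e-04 -1.9e-03 -1.0e+00] w 0.0087 F [-8.6 -4.3 21.8] j [ 0.44  0.59  0.02  1.01 -0.    0.48]
untilt 0.0037 0.0004
go [ 0.0019  0.0011 -0.0012] turn -0.0032 rows 1.0
```

Request:
move_arm --moves '[[[0,0,0.003,0,0,0,1],[0,0,0,0,0,0,0],[0,0,0,0,0,0,0],[0,0,0,0,0,0,0],[0,0,0,0,0,0,0],[0,0,0.05,0,0,0,0],[0,0,0.07,0,0,0,0],[0,0,0.06,0,0,0,0]]]'

```text
clock: 35.12
eef_pos: [0.5479, 0.2548, 0.1447]
tool_rot: [0.023, 1.0, -0.003, -0.004]
ft_force: [0.1, 0.6, 0.3]
grip_width: 0.0427
```

Request:
move_arm --moves '[[[0.005,-0.05,0.02,0,0,0.01,0],[0.01,-0.078,0,0,0,0.02,0],[0.01,-0.078,0,0,0,0.02,0],[0.01,-0.078,0,0,0,0.02,0],[0.01,-0.078,0,0,0,0.02,0],[0.01,-0.078,0,0,0,0.02,0],[0.01,-0.06,0,0,0,0.01,0],[0.005,-0.03,0,0,0,0,0]]]'

```text
clock: 35.78
eef_pos: [0.5891, -0.0128, 0.1666]
tool_rot: [-0.017, 1.0, 0.001, 0.008]
ft_force: [-0.4, 0.6, 0.8]
grip_width: 0.0429
```

```bash
python3 - <<'E'
from h import *
go(0.5925,-0.0207,0.11,1.2)
for n in("top","side"): show(n,hi=.11,area=((0.3,0.75),(-.47,.45)))
E
```

```text
t 35.78 pos [ 0.5891 -0.0128  0.1666] yaw 1.96 toolz [ 0.0153  0.0028 -0.9999] w 0.0429 F [-0.4  0.6  0.8] j [-0.02  0.45  0.1   1.21  0.   -0.06]
untilt -0.0053 0.0292
go [ 0.0067 -0.0159 -0.1131] turn -0.0252 rows 2.0
top c [ 0.5813 -0.0751] yaw 2.4 len 0.032 wid 0.006 z 0.0935 n 30 [280. 180.]
top c [0.5556 0.3436] yaw -2.2 len 0.055 wid 0.012 z 0.0701 n 72 [126. 192.]
top c [0.5511 0.2543] yaw -2.1 len 0.052 wid 0.009 z 0.0690 n 67 [159. 193.]
side c [ 0.593  -0.0447] yaw 83.7 len 0.071 wid 0.067 z 0.0891 n 420 [258. 202.]
side c [0.5518 0.2581] yaw -1.6 len 0.059 wid 0.013 z 0.0696 n 173 [236. 293.]
side c [0.5562 0.3486] yaw -2.3 len 0.059 wid 0.013 z 0.0700 n 217 [217. 326.]
```

Request:
move_arm --moves '[[[0,-0.012,-0.03,-0.005,0.029,-0.025,0],[0,0,-0.05,0,0,0,0],[0,0,-0.04,0,0,0,0],[0,0,-0.005,0,0,0,0]]]'

```text
clock: 36.22
eef_pos: [0.5905, -0.0177, 0.1016]
tool_rot: [-0.009, 1.0, 0.0, 0.001]
ft_force: [-1.0, -0.0, -1.2]
grip_width: 0.0423
```

```bash
python3 - <<'E'
from h import *
go(0.5925,-0.0207,0.081,1.2)
E
```

```text
t 36.22 pos [ 0.5905 -0.0177  0.1016] yaw 1.01 toolz [ 2.8e-03  7.0e-04 -1.0e+00] w 0.0423 F [-1.  -0.  -1.2] j [-0.03  0.51  0.02  1.08  0.   -0.05]
untilt -0.0013 0.0054
go [ 0.0039 -0.0059 -0.0411] turn 0.0064 rows 1.0
```

Request:
move_arm --moves '[[[0.003,-0.005,-0.025,0,0.005,0.006,0],[0,0,-0.014,0,0,0,0],[0,0,-0.004,0,0,0,0]]]'

```text
clock: 36.47
eef_pos: [0.5912, -0.018, 0.0764]
tool_rot: [-0.012, 1.0, 0.0, -0.002]
ft_force: [0.6, 0.1, 0.1]
grip_width: 0.0426
```

```bash
python3 - <<'E'
from h import *
go(0.5925,-0.0207,0.081,1.2)
E
```

```text
t 36.47 pos [ 0.5912 -0.018   0.0764] yaw 1.39 toolz [-4.1e-03  9.0e-04 -1.0e+00] w 0.0426 F [0.6 0.1 0.1] j [-0.03  0.54 -0.    1.04  0.   -0.06]
untilt -0.0017 -0.0078
go [ 0.0026 -0.0053  0.0091] turn -0.0064 rows 1.0
```

Request:
move_arm --moves '[[[0.002,-0.005,0.008,0,-0.008,0,0],[0,0,0,0,0,0,0.3],[0,0,0,0,0,0,1],[0,0,0,0,0,0,1],[0,0,0,0,0,0,1],[0,0,0,0,0,0,1]]]'

```text
clock: 36.97
eef_pos: [0.5938, -0.02, 0.0827]
tool_rot: [-0.013, 1.0, 0.0, 0.002]
ft_force: [-0.8, -0.4, -1.1]
grip_width: 0.0088
```

```bash
python3 - <<'E'
from h import *
go(0.4515,0.3523,0.16,-2.6)
E
```

```text
t 36.97 pos [ 0.5938 -0.02    0.0827] yaw 1.47 toolz [ 3.6e-03  6.0e-04 -1.0e+00] w 0.0088 F [-0.8 -0.4 -1.1] j [-0.03  0.53  0.01  1.04  0.   -0.06]
untilt -0.0012 0.0069
go [-0.2845  0.7445  0.1546] turn -0.1357 rows 10.0
```

Request:
move_arm --moves '[[[0,0,0.03,0,0,0,1],[0,0,0.06,0,0,0,1],[0,0,0.06,0,0,0,1],[-0.01,0.03,0.03,0,0,0,1],[-0.027,0.07,0,0,0,-0.01,1],[-0.027,0.07,0,0,0,-0.015,1],[-0.027,0.07,0,0,0,-0.015,1],[-0.027,0.07,0,0,0,-0.015,1]]]'

```text
clock: 37.63
eef_pos: [0.5344, 0.1319, 0.1776]
tool_rot: [0.01, 1.0, 0.0, 0.004]
ft_force: [0.9, 1.1, -0.9]
grip_width: 0.0089
```

Request:
move_arm --moves '[[[-0.027,0.07,0,0,0,-0.015,1],[-0.027,0.07,0,0,0,-0.015,1],[-0.027,0.07,0,0,0,-0.015,1],[-0.027,0.07,0,0,0,-0.01,1],[-0.027,0.065,0,0,0,-0.01,1],[-0.015,0.03,0,0,0,0,1],[0,0,-0.02,0,0,0,1]]]'

```text
clock: 38.22
eef_pos: [0.4526, 0.335, 0.1721]
tool_rot: [0.025, 1.0, 0.004, 0.007]
ft_force: [-0.1, -0.1, -0.9]
grip_width: 0.0084
```

```bash
python3 - <<'E'
from h import *
go(0.4515,0.3523,0.0577,-2.6)
E
```

```text
t 38.22 pos [0.4526 0.335  0.1721] yaw -2.87 toolz [ 0.0145  0.0078 -0.9999] w 0.0084 F [-0.1 -0.1 -0.9] j [ 0.64  0.39  0.03  1.19 -0.    0.69]
untilt -0.0149 0.0277
go [-0.0021  0.0346 -0.2288] turn 0.0091 rows 3.0
```

Request:
move_arm --moves '[[[0,0.02,-0.03,-0.015,0.027,0.009,1],[0,0.01,-0.05,0,0,0,1],[0,0,-0.06,0,0,0,1],[0,0,-0.04,0,0,0,1],[0,0,-0.01,0,0,0,1]]]'

```text
clock: 38.63
eef_pos: [0.4527, 0.3507, 0.074]
tool_rot: [0.021, 1.0, 0.001, 0.002]
ft_force: [0.2, 0.2, -2.1]
grip_width: 0.009
```

```bash
python3 - <<'E'
from h import *
go(0.4515,0.3523,0.0577,-2.6)
E
```

```text
t 38.63 pos [0.4527 0.3507 0.074 ] yaw -2.40 toolz [ 0.0049  0.0012 -1.    ] w 0.0090 F [ 0.2  0.2 -2.1] j [ 0.66  0.5  -0.07  0.99 -0.    0.7 ]
untilt -0.0024 0.0094
go [-0.0025  0.0032 -0.0326] turn -0.0066 rows 1.0
```

Request:
move_arm --moves '[[[-0.003,0.003,-0.016,-0.002,0.009,-0.006,1],[0,0,-0.014,0,0,0,1],[0,0,-0.005,0,0,0,1]]]'

```text
clock: 38.88
eef_pos: [0.4512, 0.3502, 0.0561]
tool_rot: [0.024, 1.0, -0.001, -0.001]
ft_force: [-7.2, -4.0, 21.8]
grip_width: 0.009
```

```bash
python3 - <<'E'
from h import *
go(0.4515,0.3523,0.0577,-2.6)
E
```

```text
t 38.88 pos [0.4512 0.3502 0.0561] yaw -2.74 toolz [-0.002  -0.0012 -1.    ] w 0.0090 F [-7.2 -4.  21.8] j [ 0.66  0.52 -0.09  0.96  0.    0.71]
untilt 0.0023 -0.0038
go [0.0005 0.0042 0.0032] turn 0.0046 rows 1.0
```

Seated. Release, and on to the last (bay −78).

Request:
move_arm --moves '[[[0,0,0.003,0,0,0,1],[0,0,0,0,0,0,0],[0,0,0,0,0,0,0],[0,0,0,0,0,0,0],[0,0,0,0,0,0,0],[0,0,0.05,0,0,0,0],[0,0,0.07,0,0,0,0],[0,0,0.07,0,0,0,0]]]'

```text
clock: 39.55
eef_pos: [0.4499, 0.347, 0.1513]
tool_rot: [0.025, 1.0, -0.004, -0.004]
ft_force: [1.1, 0.3, -0.1]
grip_width: 0.0426
```

Request:
move_arm --moves '[[[0.01,-0.04,0.03,0,0,0.01,0],[0.026,-0.076,0,0,0,0.01,0],[0.026,-0.076,0,0,0,0.01,0],[0.026,-0.076,0,0,0,0.01,0],[0.026,-0.076,0,0,0,0.01,0],[0.026,-0.076,0,0,0,0.01,0],[0.026,-0.076,0,0,0,0.01,0],[0.026,-0.076,0,0,0,0.01,0]]]'

```text
clock: 40.22
eef_pos: [0.5527, 0.0628, 0.1815]
tool_rot: [-0.006, 1.0, 0.005, 0.009]
ft_force: [0.6, -0.8, -1.1]
grip_width: 0.0428
```

Request:
move_arm --moves '[[[0.026,-0.076,0,0,0,0.01,0],[0.026,-0.076,0,0,0,0.01,0],[0.02,-0.06,0,0,0,0.01,0],[0.01,-0.02,0,0,0,0,0]]]'

```text
clock: 40.55
eef_pos: [0.5961, -0.0641, 0.1829]
tool_rot: [-0.012, 1.0, 0.004, 0.011]
ft_force: [0.6, 0.2, -0.0]
grip_width: 0.0431
```

```bash
python3 - <<'E'
from h import *
go(0.5934,-0.0735,0.11,0.6)
for n in("top","side"): show(n,hi=.11,area=((0.3,0.75),(-.47,.45)))
E
```

```text
t 40.55 pos [ 0.5961 -0.0641  0.1829] yaw 1.32 toolz [ 0.0218  0.0077 -0.9997] w 0.0431 F [ 0.6  0.2 -0. ] j [-0.11  0.45  0.15  1.25  0.01 -0.14]
untilt -0.0147 0.0416
go [-0.0054 -0.0188 -0.1458] turn -0.0241 rows 2.0
top c [0.5555 0.3439] yaw -1.1 len 0.055 wid 0.011 z 0.0700 n 77 [126. 192.]
top c [0.5524 0.2534] yaw -1.7 len 0.055 wid 0.010 z 0.0694 n 69 [159. 193.]
top c [0.4522 0.3463] yaw -1.7 len 0.054 wid 0.010 z 0.0696 n 74 [124. 229.]
side c [ 0.5861 -0.0747] yaw 0.7 len 0.063 wid 0.017 z 0.0890 n 208 [264. 196.]
side c [0.5519 0.2582] yaw -2.4 len 0.059 wid 0.013 z 0.0698 n 174 [236. 293.]
side c [0.5563 0.3484] yaw -1.7 len 0.058 wid 0.013 z 0.0699 n 216 [217. 326.]
side c [0.4536 0.3511] yaw -2.5 len 0.060 wid 0.012 z 0.0700 n 237 [272. 337.]
```

```bash
python3 - <<'E'
from h import *
c=camera("side"); cv2.imwrite("pics/s12.png",cv2.resize(c["pixels"][160:270,200:340,::-1],None,fx=5,fy=5))
E
```

```text
(no output)
```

View pics/s12.png

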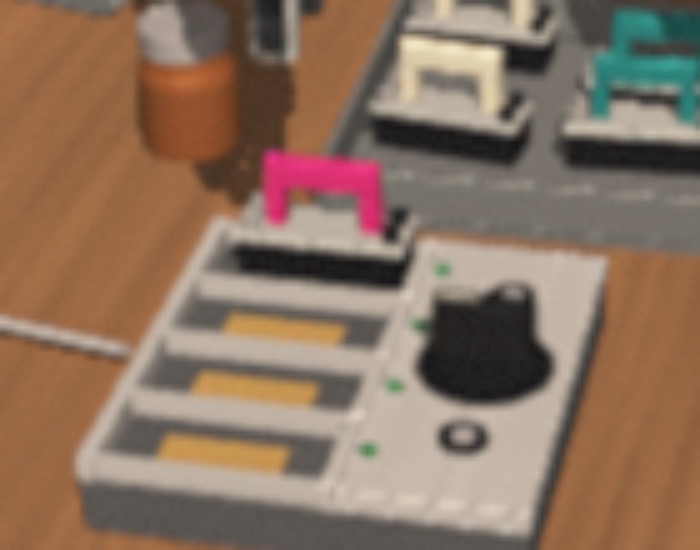

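Request:
move_arm --moves '[[[-0.019,-0.02,-0.04,-0.015,0.041,-0.02,0],[-0.003,0,-0.06,0,0.01,0,0],[0,0,-0.05,0,0,0,0],[0,0,-0.01,0,0,0,0]]]'

```text
clock: 41.03
eef_pos: [0.5851, -0.0643, 0.1045]
tool_rot: [-0.011, 1.0, 0.002, 0.0]
ft_force: [-0.7, 0.7, -0.4]
grip_width: 0.0427
```

```bash
python3 - <<'E'
from h import *
go(0.5865,-0.076,0.081,0.7)
show("side",hi=.11,area=((0.3,0.75),(-.47,.1)))
E
```

```text
t 41.03 pos [ 0.5851 -0.0643  0.1045] yaw 1.25 toolz [ 7.0e-04  3.4e-03 -1.0e+00] w 0.0427 F [-0.7  0.7 -0.4] j [-0.11  0.5   0.02  1.09  0.   -0.13]
untilt -0.0064 0.0013
go [ 0.0027 -0.0233 -0.0469] turn -0.0184 rows 1.0
side c [ 0.6119 -0.0734] yaw 18.0 len 0.010 wid 0.007 z 0.0784 n 41 [254. 198.]
side c [ 0.5675 -0.0744] yaw -2.0 len 0.028 wid 0.016 z 0.0878 n 93 [272. 197.]
```

Request:
move_arm --moves '[[[0.002,-0.022,0,-0.006,0,-0.018,0],[0,0,-0.02,0,0,0,0]]]'

```text
clock: 41.25
eef_pos: [0.5881, -0.0732, 0.0981]
tool_rot: [-0.008, 1.0, -0.0, 0.003]
ft_force: [0.6, -0.7, 0.4]
grip_width: 0.0426
```

```bash
python3 - <<'E'
from h import *
go(0.5865,-0.0755,0.081,0.7)
E
```

```text
t 41.25 pos [ 0.5881 -0.0732  0.0981] yaw 0.96 toolz [ 5.e-03 -2.e-04 -1.e+00] w 0.0426 F [ 0.6 -0.7  0.4] j [-0.12  0.51  0.02  1.07  0.   -0.14]
untilt 0.0004 0.0096
go [-0.0032 -0.0047 -0.0342] turn -0.0086 rows 1.0
```

Request:
move_arm --moves '[[[-0.003,-0.003,-0.022,0,0.009,-0.008,0],[0,0,-0.01,0,0,0,0]]]'

```text
clock: 41.42
eef_pos: [0.588, -0.0744, 0.0828]
tool_rot: [-0.006, 1.0, -0.0, 0.002]
ft_force: [-0.7, 0.1, 0.3]
grip_width: 0.0428
```

```bash
python3 - <<'E'
from h import *
go(0.5865,-0.0755,0.081,0.7)
E
```

```text
t 41.42 pos [ 0.588  -0.0744  0.0828] yaw 0.74 toolz [ 4.e-03 -5.e-04 -1.e+00] w 0.0428 F [-0.7  0.1  0.3] j [-0.13  0.53  0.    1.04  0.   -0.14]
untilt 0.0009 0.0076
go [-0.003  -0.0022 -0.0037] turn -0.0013 rows 1.0
```

Request:
move_arm --moves '[[[-0.003,0,-0.004,0,0.006,0,0.3],[0,0,0,0,0,0,1],[0,0,0,0,0,0,1],[0,0,0,0,0,0,1],[0,0,0,0,0,0,1]]]'

```text
clock: 41.83
eef_pos: [0.5863, -0.0746, 0.0802]
tool_rot: [-0.006, 1.0, -0.0, 0.0]
ft_force: [0.2, 0.2, -1.0]
grip_width: 0.0089
```

Request:
move_arm --moves '[[[0,0,0.03,0,0,0,1],[0,0,0.06,0,0,0,1],[0,0,0.06,0,0,0,1],[-0.008,0.03,0.03,0,0,0,1],[-0.028,0.07,0,0,0,-0.01,1],[-0.028,0.07,0,0,0,-0.01,1],[-0.028,0.07,0,0,0,-0.01,1],[-0.028,0.07,0,0,0,-0.01,1]]]'

```text
clock: 42.5
eef_pos: [0.5261, 0.0779, 0.1742]
tool_rot: [0.012, 1.0, -0.0, 0.002]
ft_force: [1.0, -0.1, -0.9]
grip_width: 0.0089
```

```bash
python3 - <<'E'
from h import *
go(0.4475,0.2623,0.17,-2.6)
c=camera("side"); cv2.imwrite("pics/s13.png",c["pixels"][:,:,::-1])
E
```

```text
t 42.50 pos [0.5261 0.0779 0.1742] yaw -1.43 toolz [ 3.4e-03 -6.0e-04 -1.0e+00] w 0.0089 F [ 1.  -0.1 -0.9] j [ 0.15  0.34 -0.04  1.19 -0.    0.17]
untilt 0.0012 0.0064
go [-0.1572  0.3688 -0.0085] turn -0.039 rows 5.0
```

View pics/s13.png

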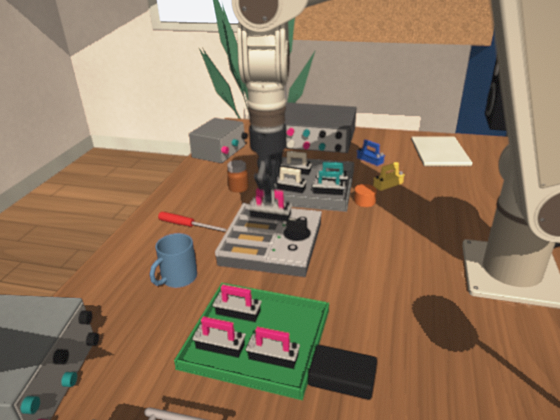

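Request:
move_arm --moves '[[[-0.028,0.065,0,0,0,-0.01,1],[-0.03,0.07,0,0,0,-0.01,1],[-0.03,0.07,0,0,0,-0.01,1],[-0.03,0.07,0,0,0,-0.01,1],[-0.025,0.05,0,0,0,0,1],[-0.01,0.02,-0.02,0,0,0,1],[0,0,-0.05,0,0,0,1],[0,0,-0.05,0,0,0,1]]]'

```text
clock: 43.22
eef_pos: [0.4463, 0.2687, 0.1215]
tool_rot: [0.016, 1.0, 0.008, 0.009]
ft_force: [0.7, 0.7, -1.6]
grip_width: 0.0091
```

```bash
python3 - <<'E'
from h import *
go(0.4475,0.2623,0.0555,-2.6)
E
```

```text
t 43.22 pos [0.4463 0.2687 0.1215] yaw -1.85 toolz [ 0.0173  0.0152 -0.9997] w 0.0091 F [ 0.7  0.7 -1.6] j [ 0.54  0.35 -0.17  1.02  0.    0.57]
untilt -0.029 0.0331
go [ 0.0024 -0.0129 -0.132 ] turn -0.0248 rows 2.0
```

Request:
move_arm --moves '[[[0.002,-0.013,-0.03,-0.029,0.033,-0.025,1],[0,0,-0.04,0,0,0,1],[0,0,-0.02,0,0,0,1]]]'

```text
clock: 43.47
eef_pos: [0.4454, 0.2626, 0.073]
tool_rot: [0.021, 1.0, -0.001, -0.001]
ft_force: [-0.5, -0.5, -1.6]
grip_width: 0.0089
```

```bash
python3 - <<'E'
from h import *
go(0.4475,0.2623,0.0555,-2.6)
E
```

```text
t 43.47 pos [0.4454 0.2626 0.073 ] yaw -2.40 toolz [-0.0025 -0.0016 -1.    ] w 0.0089 F [-0.5 -0.5 -1.6] j [ 0.53  0.41 -0.22  0.94 -0.    0.57]
untilt 0.0031 -0.0048
go [ 0.0043 -0.0005 -0.035 ] turn -0.0066 rows 1.0
```

Request:
move_arm --moves '[[[0.004,0,-0.016,0.003,-0.005,-0.005,1],[0,0,-0.014,0,0,0,1],[0,0,-0.005,0,0,0,1]]]'

```text
clock: 43.72
eef_pos: [0.4471, 0.2619, 0.0547]
tool_rot: [0.022, 1.0, -0.0, -0.001]
ft_force: [-9.4, -4.0, 25.4]
grip_width: 0.0088
```

```bash
python3 - <<'E'
from h import *
go(0.4475,0.2623,0.0555,-2.6)
E
```

```text
t 43.72 pos [0.4471 0.2619 0.0547] yaw -2.57 toolz [-1.3e-03 -8.0e-04 -1.0e+00] w 0.0088 F [-9.4 -4.  25.4] j [ 0.53  0.44 -0.24  0.9  -0.    0.57]
untilt 0.0015 -0.0026
go [0.0007 0.0007 0.0016] turn -0.001 rows 1.0
```

Seated; release, lift and back off so both cameras see.

Request:
move_arm --moves '[[[0,0,0.003,0,0,0,1],[0,0,0,0,0,0,0],[0,0,0,0,0,0,0],[0,0,0,0,0,0,0],[0,0,0,0,0,0,0],[0,0,0.05,0,0,0,0],[0,0,0.07,0,0,0,0],[0,0,0.07,0,0,0,0]]]'

```text
clock: 44.38
eef_pos: [0.4447, 0.2597, 0.1496]
tool_rot: [0.023, 1.0, -0.003, -0.005]
ft_force: [0.8, 0.8, 0.8]
grip_width: 0.0426
```

Request:
move_arm --moves '[[[0,-0.04,0.04,0,0,0,0],[-0.03,-0.07,0.02,0,0,0,0],[-0.03,-0.07,0,0,0,0,0],[-0.03,-0.07,0,0,0,0,0],[-0.03,-0.07,0,0,0,0,0],[-0.03,-0.07,0,0,0,0,0],[-0.02,-0.07,0,0,0,0,0],[0,-0.04,0,0,0,0,0]]]'

```text
clock: 45.05
eef_pos: [0.3631, 0.0094, 0.1927]
tool_rot: [0.017, 1.0, 0.003, 0.009]
ft_force: [-0.5, 0.4, -0.3]
grip_width: 0.0426
```

```bash
python3 - <<'E'
from h import *
st()
for n in("top","side"):
    show(n,hi=.11,area=((0.3,0.75),(-.47,.45)))
    c=camera(n); cv2.imwrite(f"pics/{n}14.png",c["pixels"][:,:,::-1])
E
```

```text
t 45.05 pos [0.3631 0.0094 0.1927] yaw -1.92 toolz [ 0.0181  0.0055 -0.9998] w 0.0426 F [-0.5  0.4 -0.3] j [ 0.02 -0.01 -0.42  1.15  0.01  0.06]
untilt -0.0106 0.0345
top c [0.5553 0.3442] yaw -2.0 len 0.055 wid 0.011 z 0.0695 n 77 [126. 191.]
top c [0.5511 0.2536] yaw -1.3 len 0.053 wid 0.010 z 0.0698 n 68 [159. 193.]
top c [0.4522 0.3464] yaw -1.8 len 0.054 wid 0.010 z 0.0693 n 74 [124. 229.]
top c [0.4477 0.2582] yaw -2.7 len 0.057 wid 0.010 z 0.0694 n 73 [157. 231.]
side c [0.5516 0.258 ] yaw -1.8 len 0.058 wid 0.014 z 0.0697 n 176 [236. 293.]
side c [0.4488 0.2624] yaw -2.7 len 0.059 wid 0.013 z 0.0694 n 193 [287. 303.]
side c [0.5556 0.3485] yaw -2.4 len 0.059 wid 0.013 z 0.0699 n 216 [217. 326.]
side c [0.4532 0.351 ] yaw -2.6 len 0.060 wid 0.012 z 0.0702 n 234 [272. 337.]
```

View pics/top14.png

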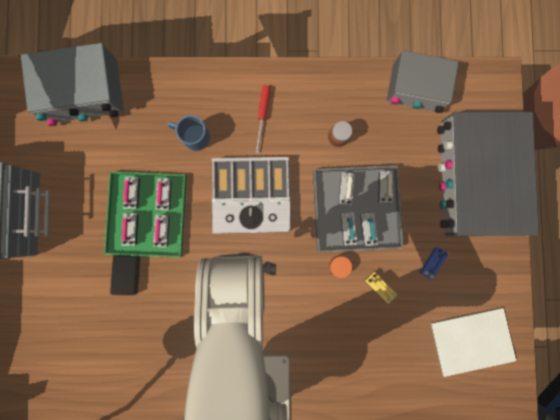

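View pics/side14.png

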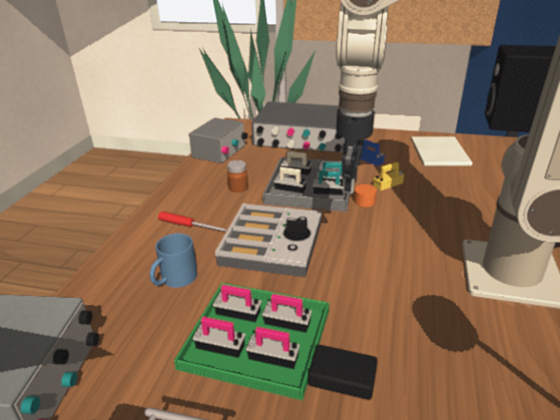

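```bash
python3 -c "
from workcell import *
print(job_done())"
```

```text
the job is handed in; nothing more can be done
None
```

The job is done and handed in at about 45 s. All four magenta modules were there. Each went into its own dock bay, the start knob was turned and let go, and then all four were moved to the green tray.

**Last checks:** both cameras show four magenta modules let go in the tray. Their handle tops read 69–70 mm, which matches lying flat on the tray floor (expected 71 mm). The two teal and two cream modules are still in the crate, the look-alikes and bystanders look unmoved, and the gripper is clear of everything.

**Points that were not clean:**
- **Knob hold:** I pushed harder than needed. At the stop the wrist turned on to about 90° and the fingers slipped on the bar, with the twisting moment rising from 1.2 to 4.2 N m. The rising moment says the knob stayed at its stop for about 1.3 s. I did not read its angle directly. After release, the pictures show it back at rest.
- **Camera agreement:** the two cameras disagree by about 4–5 mm in y because they see different faces of the handle. I worked between the two readings.
- **Shifted module:** the last module in the dock read about 7 mm off before I picked it up, probably the knock you warned of. I measured it again and gripped it where it stood.

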